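# Pour the tea balls into the teapot

## Task

Swing the teapot's flap fully open, then pour all six tea balls out of the white mug into the teapot. Then set the empty mug down gently, upright in the middle of the wooden coaster, leaving the flap open and the kettle lid, tea tin and spoon where they are.

Things in the scene. Friction and masses are not known exactly. Their poses are not given: they have to be found in the camera images.
- teapot: blue ceramic teapot, body 134 mm across, rim 106 mm above the cart top, standing fixed on a red silicone pot holder disc (148 mm across, 6 mm thick). Origin: centre of the underside of the disc, on the cart top; z up. Its round mouth at the top is 88 mm across inside. Spout towards its -x (reaches 103 mm from the axis, 95 mm high), loop handle and flap hinge towards its +x.
- teapot_mouth (a point): centre of the teapot's mouth, in the plane of the rim, 106 mm above the cart top; axes as the teapot's
- flap (a joint): angle of the teapot's flap (rad): 0 shut flat on the mouth, pi/2 standing upright, 2.0 leaning back at its stop. The hinge is stiff: the flap stays where it is left. It may start up to 0.25 ajar.
- flap_hinge (a point): middle of the flap's hinge line, at the rim on the teapot's +x side, 53 mm from the mouth's centre, 107 mm high. The hinge line runs along the teapot's y. The flap is a round disc 104 mm across and 6 mm thick (a dome on top adds 6 mm in the middle) that reaches from the hinge over the mouth towards the teapot's -x; its free edge swings up and back over to +x.
- flap_fin (a point): grip point on the flap's wooden thumb fin: an upright plate 24 mm long (across the hinge line, teapot x), 9 mm thick (along the hinge line, teapot y) and 30 mm tall above the flap's free-edge end. The point is in its middle, 88 mm from the hinge line and 22 mm above the flap's underside; the fin's top is 13 mm above it. Turns with the flap: when shut, its x is the teapot's x and z is up.
- mug: white flared ceramic mug, about 0.2 kg, 75 mm tall, 54 mm across the foot and 92 mm across the rim, wall 4 mm, inner floor 5 mm up. Origin: centre of its underside; z up. It starts upright on the cart top with the six tea balls in it. Its flat strap handle, a loop, is on its -x side.
- mug_handle (a point): grip point at the upper outer corner of the mug's handle, 68 mm from the mug's axis towards its -x and 52 mm above its underside. The strap is 10 mm thick (along the mug's y) and 9 mm wide; top bar at 54 to 63 mm height, upright outer bar 67 to 76 mm from the axis, bottom bar at 19 to 28 mm height. Axes as the mug's.
- mug_lip (a point): point of the mug's rim on the far side from the handle, 46 mm from the axis towards its +x, 75 mm above the underside; axes as the mug's
- coaster: round wooden coaster lying loose on the cart, 100 mm across, 9 mm thick; origin: centre of its underside
- kettle_lid: stainless kettle lid with a knob, 92 mm across, 40 mm tall, to be left alone; origin: centre of its underside
- tea_tin: closed green tea tin, 64 mm across, 95 mm tall, to be left alone; origin: centre of its underside
- teaspoon: spoon 140 mm long lying along its own x, to be left alone; origin: middle of its underside
- ball0_center (a point): centre of a brown rolled tea ball, 20 mm across, 10 g, one of the six that start in the mug
- ball1_center (a point): centre of a brown rolled tea ball, 20 mm across, 10 g
- ball2_center (a point): centre of a brown rolled tea ball, 20 mm across, 10 g
- ball3_center (a point): centre of a brown rolled tea ball, 20 mm across, 10 g
- ball4_center (a point): centre of a brown rolled tea ball, 20 mm across, 10 g
- ball5_center (a point): centre of a brown rolled tea ball, 20 mm across, 10 g

How it is judged:
By the outcome, as a careful person would: the job done as asked, in the order asked, and still so for the second after the job is handed in, with the robot touching nothing.
It also fails if it takes over 72 s, if anything falls off the work surface, if the arm or the gripper's body presses on something with over 40 N, if the wrist force passes 120 N, or if a joint passes its speed limit or range.

## Robot

A 6-joint arm with a two-finger parallel gripper is mounted at the origin on the work surface. World frame = base frame: x ahead of the robot, y to its left, z up, the work surface at z = 0. Lengths are in m, angles in rad, forces in N, time in s.
With the tool pointing down it reaches from about 0.375 to 0.925 m from the base axis. Payload 5.7 kg.
Tool frame: the origin (TCP) lies on the centre line of the jaws, within the pads' length; the fingertips stand 8 mm ahead of it and the grasp point (between the pads) lies 11 mm behind it; z points along the fingers, x is the direction in which the jaws open and shut, and the axes are right-handed (so a half turn about z gives the same grasp; the last joint's range is limited). The gripper opens to 88 mm and grips with 3 to 60 N. Pads are 20 mm wide; open, the fingers measure 115 mm over their backs; the gripper's body (75 mm by 178 mm) begins 61 mm behind the grasp point.
Start: joints at [1.201, 0.359, 1.51, -0, 1.272, -0.115], TCP at [0.151, 0.581, 0.231] pointing down, gripper open.
Joint ranges: [-2.97, 2.97], [-1.01, 2.36], [0.21, 2.38], [-0.96, 4.11], [0.2, 2.71], [-2.98, 2.98]. Speed limits (rad/s): [2.39, 2.39, 3.14, 3.14, 3.14, 3.14].

## Interface

Orientations are given as a rotation vector (axis times angle).
In Python, from plant import get_obs, grab_frame, camera_model, finish_job, spot_in gives the robot as it stands.
- The arm moves only by the shell command python3 -m handwheel 'ROWS' [OPENING]. ROWS is JSON, a list of rows, each a list of 2 entries, a list of its own where there are three numbers: the shift along the tool's x, y, z in mm, then the turn, a rotation vector about the tool's x, y, z in degrees. A call has 1 to 8 rows; each row is the pose to reach, as a shift and turn from the pose measured when the call began, along the tool's axes at that moment; what a row does not reach only later rows make up. A row lasts 1/8 s, in which the tool goes at most 62.5 mm and 10.7 degrees, less where a joint would pass 70% of its speed; a pose out of reach is approached as far as the arm can. A call with a gripper value outside its range is refused whole. OPENING is the closure in counts, from 0 (fully open) to 255 (shut), set as the call begins (- or left out, the last holds). The fingers move at their own pace and stop on an object; the grip force is fixed at half the most. Time passes only in rows, so rows that repeat a pose let the fingers close. It gives the time, the measured TCP pose, the force and the opening at its end, in the units of the state.
- get_obs(): the state, without advancing time (a new reading comes with each control period).
- grab_frame(name): name is "scene" or "top" or "wrist"; returns the picture (420x560x3 uint8, red, green, blue); there is no depth.
- camera_model(name): a dict with "mtx" (3x3 intrinsics, pixels), "distortion" ([k1, k2, p1, p2, k3] as OpenCV has them; the pictures are not rectified), "cam_to_world" (4x4, takes a point from camera to world coordinates). Camera axes: x right, y up, looking along -z (the intrinsics and any distortion apply to the point x, -y, -z); pixel columns grow to the right and rows downward; lengths in m; the calibration is good to about 2 mm. A picture is of the moment at which its call begins: read the wrist's pose just before it. camera_model takes no time and is no camera call; for the wrist camera it gives the pose at the moment of the call.
- finish_job(): hands the job in, once; it reports no verdict.
Trained networks look in the newest picture that a camera, given by its name, has taken for a name from the list of things; names that differ only in an ending like _2 or _b are one class to them, and where a whole thing is asked for, a point or a joint stands for the part that bears it (a point fixed in the world has none). Each returns a list of dicts, best first, with "confidence" (0 to 1); they miss things now and then, are a little off and sometimes report something else, mostly with a low value. They report only what shows in the picture. A call takes as long as a camera call.
- spot_in(camera, target): "at" ([column, row] in pixels, amid what is visible of it).
The state is a dict: "time_s": time; "joints": joint angles; "joint_velocities": joint speeds; "tau": joint torques, N m; "tcp_pos": TCP position; "orientation": TCP orientation; "ft_force": force on the tool from outside, world axes, zero at the start; "wrist_torque": the same for the moment, N m; "opening": opening from 0.0 (shut) to 1.0 (fully open).
Only numpy, scipy, OpenCV 4.12 (cv2) and the standard library are available. Lean on these libraries where they do the work, as an engineer would, in place of code of your own. Each camera call takes 0.05 s, during which the arm holds its last target.

## Working session

There is one attempt and no reset: what is moved stays moved. The work goes in short steps, Python scripts to look and compute and a shell command to move; the robot and the scene stay as the last step left them, time stands still between calls to the robot, and variables do not carry over. Pictures are saved under pics/ and viewed, and the job is handed in when it is done.

```bash
ls; mkdir -p pics
cat > h.py <<'E'
import numpy as np, cv2
from plant import get_obs, grab_frame, camera_model, finish_job, spot_in
from scipy.spatial.transform import Rotation as R
def save(name,img): cv2.imwrite('pics/'+name,cv2.cvtColor(img,cv2.COLOR_RGB2BGR))
def ray(cm,px):
    K=np.array(cm["mtx"],float);d=np.array(cm["distortion"],float);T=np.array(cm["cam_to_world"])
    u=cv2.undistortPoints(np.array([[px]],float),K,d)[0,0]
    v=T[:3,:3]@np.array([u[0],-u[1],-1]);return T[:3,3],v
def at_z(cm,px,z):
    o,v=ray(cm,px);return o+v*(z-o[2])/v[2]
def proj(cm,P):
    K=np.array(cm["mtx"],float);d=np.array(cm["distortion"],float);T=np.array(cm["cam_to_world"])
    P=np.atleast_2d(P);c=(P-T[:3,3])@T[:3,:3];c=c*[1,-1,-1]
    return cv2.projectPoints(c,np.zeros(3),np.zeros(3),K,d)[0][:,0]
E
python3 - <<'E'
from h import *
for n in ["scene","top","wrist"]:
    save(n+'0.png',grab_frame(n)); cm=camera_model(n)
    print(n,np.round(np.array(cm["cam_to_world"]),3).tolist(),np.array(cm["mtx"]).round(0).tolist(),cm["distortion"])
o=get_obs();print(o)
E
```

```text
pics
scene [[0.846, -0.303, 0.439, 0.894], [0.533, 0.484, -0.694, -0.592], [-0.002, 0.821, 0.571, 0.59], [0.0, 0.0, 0.0, 1.0]] [[380.0, 0.0, 283.0], [0.0, 380.0, 208.0], [0.0, 0.0, 1.0]] [-0.05555973  0.          0.          0.          0.        ]
top [[-0.009, 0.98, -0.196, 0.406], [-1.0, -0.009, 0.002, -0.008], [-0.0, 0.196, 0.981, 0.869], [0.0, 0.0, 0.0, 1.0]] [[418.0, 0.0, 277.0], [0.0, 418.0, 216.0], [0.0, 0.0, 1.0]] [0.03471438 0.         0.         0.         0.        ]
wrist [[0.252, -0.938, -0.237, 0.086], [0.968, 0.244, 0.064, 0.598], [-0.002, -0.246, 0.969, 0.385], [0.0, 0.0, 0.0, 1.0]] [[337.0, 0.0, 275.0], [0.0, 337.0, 198.0], [0.0, 0.0, 1.0]] [0.01251098 0.         0.         0.         0.        ]
{'time_s': 0.15, 'joints': array([ 1.20089302e+00,  3.59333506e-01,  1.51115732e+00, -1.67564910e-05,
        1.27252059e+00, -1.15074015e-01]), 'joint_velocities': array([-0.00125629, -0.00341067, -0.00318884, -0.00027046,  0.00116389,
        0.00047883]), 'tau': array([ 5.96006630e-04, -5.15754247e+01, -2.71011579e+01,  6.75741700e-02,
        3.04841890e-02, -5.95035317e-05]), 'tcp_pos': array([0.15105856, 0.58014013, 0.23001639]), 'orientation': array([ 2.48511683e+00,  1.92070408e+00, -1.89468295e-03]), 'ft_force': array([-0.57528279, -0.59297803, -0.92450351]), 'wrist_torque': array([-0.0635908 ,  0.03106004, -0.03671228]), 'opening': 1.0005770331414916}
```

View pics/scene0.png

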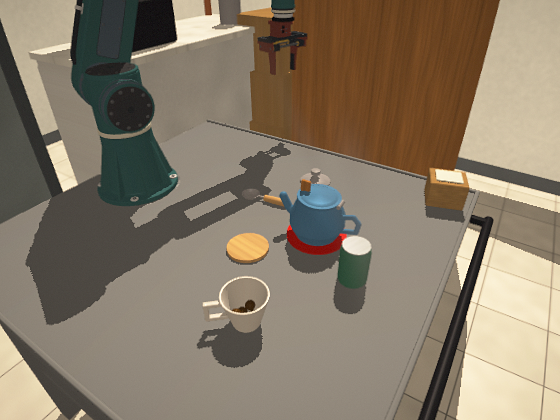

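View pics/top0.png

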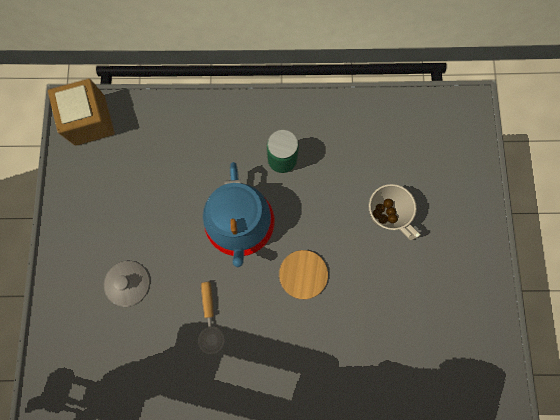

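Run:
```python
from h import *
for c in ["scene","top"]:
    for t in ["teapot","flap_hinge","flap_fin","mug","mug_handle","mug_lip","coaster","kettle_lid","tea_tin","teaspoon"]:
        r=spot_in(c,t); print(c,t,[(np.round(x["at"],1).tolist(),round(x["confidence"],2)) for x in r[:3]])
print(get_obs()["time_s"])
```

```text
scene teapot [([314.6, 217.5], 0.81), ([243.0, 305.8], 0.65)]
scene flap_hinge [([316.6, 196.9], 0.61)]
scene flap_fin [([316.5, 195.2], 0.56)]
scene mug [([244.5, 299.6], 0.81), ([313.9, 198.5], 0.46), ([319.0, 216.4], 0.26)]
scene mug_handle [([243.6, 302.8], 0.58)]
scene mug_lip [([241.7, 298.6], 0.6)]
scene coaster [([248.9, 245.9], 0.67)]
scene kettle_lid [([318.8, 178.8], 0.71)]
scene tea_tin [([355.9, 262.5], 0.62)]
scene teaspoon [([255.1, 197.0], 0.65)]
top teapot [([238.5, 218.3], 0.62), ([376.6, 212.0], 0.29)]
top flap_hinge [([237.7, 207.1], 0.76)]
top flap_fin [([235.1, 210.3], 0.81), ([234.9, 215.5], 0.28)]
top mug [([399.6, 206.6], 0.78), ([236.9, 219.4], 0.26)]
top mug_handle [([398.4, 208.6], 0.72)]
top mug_lip [([396.3, 206.5], 0.91)]
top coaster [([303.7, 272.9], 0.86)]
top kettle_lid [([385.4, 223.3], 0.57), ([127.1, 278.0], 0.56)]
top tea_tin [([279.9, 147.3], 0.89), ([385.8, 203.8], 0.19)]
top teaspoon [([206.5, 331.2], 0.83), ([397.6, 206.4], 0.65)]
1.15
```

Run:
```python
import cv2,numpy as np
t=cv2.imread('pics/top0.png');s=cv2.imread('pics/scene0.png')
a=cv2.resize(t[150:280,190:320],(520,520),interpolation=cv2.INTER_CUBIC)
b=cv2.resize(t[170:250,350:430],(280,280),interpolation=cv2.INTER_CUBIC)
c=cv2.resize(s[165:265,270:370],(500,500),interpolation=cv2.INTER_CUBIC)
d=cv2.resize(s[265:345,195:285],(270,240),interpolation=cv2.INTER_CUBIC)
o=np.zeros((520,800,3),np.uint8);o[:,:520]=a;o[:280,520:]=b;o[280:,520:790]=d;cv2.imwrite('pics/c1.png',o)
cv2.imwrite('pics/c2.png',c)
```

```text
(no output)
```

View pics/c1.png

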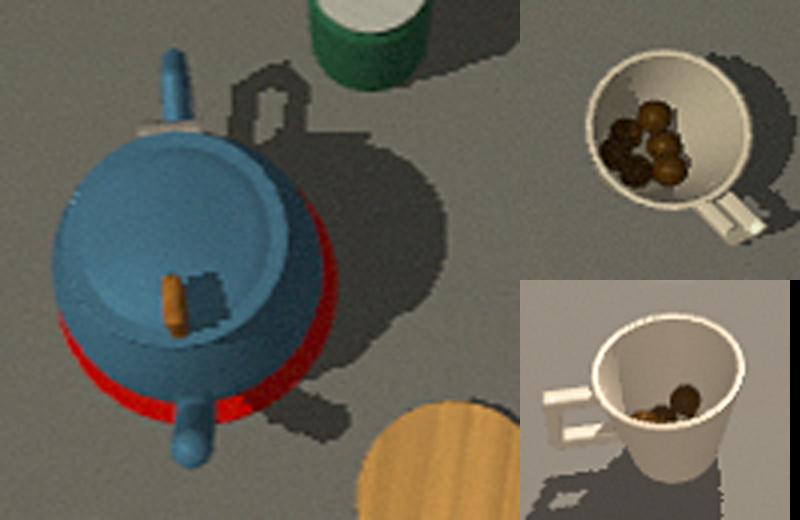

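View pics/c2.png

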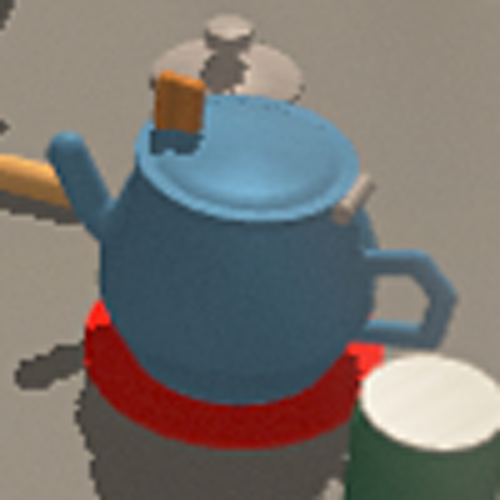

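```bash
cat > fit.py <<'E'
from h import *
from scipy.optimize import least_squares
top=camera_model("top");sc=camera_model("scene")
def tf(p,P): # p x,y,yaw
    c,s=np.cos(p[2]),np.sin(p[2]);P=np.atleast_2d(P);return P@np.array([[c,s,0],[-s,c,0],[0,0,1]])+[p[0],p[1],0]
def flap(a,P): # P in shut teapot coords, rotate about hinge (x=.053,z=.107) : free edge up
    P=np.atleast_2d(P)-[.053,0,.107];c,s=np.cos(a),np.sin(a)
    # point at -x goes up
    return np.c_[P[:,0]*c+P[:,2]*s,P[:,1],-P[:,0]*s+P[:,2]*c]+[.053,0,.107]
fin=np.array([.053-.088,0,.107+.022])
E
cat > f1.py <<'E'
from fit import *
def res(p):
    r=[]
    def add(cm,P,uv,w=1): r.extend(((proj(cm,tf(p,P))[0]-uv)*w).tolist())
    add(top,[.053,0,.107],[232.5,182]);add(sc,[.053,0,.107],[340.4,204.6])
    f=flap(p[3],fin);ft=flap(p[3],fin+[0,0,.013])
    add(top,f,[233.75,226.5]);add(sc,f,[306,186]);add(sc,ft,[306.4,180.6])
    add(top,[-.098,0,.093],[237.5,262.5],.5);add(sc,[-.098,0,.093],[283.3,194],.5)
    return r
g=at_z(top,[238,219],.06)
s=least_squares(res,[g[0],g[1],0,.1]);print("teapot",s.x.round(4),np.round(s.fun,1))
def resm(p):
    r=[]
    def add(cm,P,uv,w=1): r.extend(((proj(cm,tf(p,P))[0]-uv)*w).tolist())
    t=np.linspace(0,2*np.pi,36)[:-1];C=np.c_[.046*np.cos(t),.046*np.sin(t),.075+0*t]
    q=proj(top,tf(p,C));r.extend([q[:,0].min()-(350+67/3.5),q[:,0].max()-(350+231/3.5),q[:,1].min()-(170+50/3.5),q[:,1].max()-(170+210/3.5)])
    q=proj(sc,tf(p,C));r.extend([q[:,0].min()-(195+72/3),q[:,0].max()-(195+225/3),q[:,1].min()-(265+33/3),q[:,1].max()-(265+148/3)])
    add(sc,[-.076,0,.060],[203.3,305])
    return r
g=at_z(top,[392.6,207],.075)
m=least_squares(resm,[g[0],g[1],.6]);print("mug",m.x.round(4),np.round(m.fun,1))
print("coaster",at_z(top,[303.7,274.3],.009),at_z(sc,[248.,247],.009))
print("tin",at_z(top,[282.5,144],.095),"lid",at_z(top,[127,284],.01))
import sys
it=cv2.imread('pics/top0.png');is_=cv2.imread('pics/scene0.png')
t=np.linspace(0,2*np.pi,60)
def circ(r,z): return np.c_[r*np.cos(t),r*np.sin(t),z+0*t]
Z=3
it=cv2.resize(it,None,fx=Z,fy=Z);is_=cv2.resize(is_,None,fx=Z,fy=Z)
def dr(P,col):
    for im,cm in((it,top),(is_,sc)):
        cv2.polylines(im,[np.round((proj(cm,P)+.5)*Z-.5).astype(int)],False,col,1)
p=s.x
dr(tf(p,circ(.074,0)),(0,255,255));dr(tf(p,circ(.052,.107)),(0,255,0))
F=np.array([fin+[a,0,b] for a,b in((-.012,-.017),(-.012,.013),(.012,.013),(.012,-.017),(-.012,-.017))]);dr(tf(p,flap(p[3],F)),(255,255,255))
dr(tf(p,[[.053,-.01,.107],[.053,.01,.107]]),(255,0,255))
H=np.array([[-.04,0,.063],[-.076,0,.063],[-.076,0,.019],[-.034,0,.019]])
dr(tf(m.x,circ(.046,.075)),(0,255,0));dr(tf(m.x,circ(.027,0)),(0,255,0));dr(tf(m.x,H),(0,0,255))
cc=at_z(top,[303.7,274.3],.009);dr(circ(.05,.009)+[cc[0],cc[1],0],(255,0,0))
a=it[150*Z:290*Z,190*Z:440*Z];cv2.imwrite('pics/o1.png',a)
b=is_[165*Z:345*Z,190*Z:380*Z];cv2.imwrite('pics/o2.png',b)
E
python3 f1.py
```

```text
teapot [0.5708 0.0714 0.0627 0.0334] [-0.3  0.3 -0.3  0.5 -0.5 -1.1 -0.3  0.  -0.4  0.6 -0.2  0.2 -0.8 -0.4]
mug [ 0.5818 -0.2322  0.7252] [-1.1 -0.3 -1.1 -0.5 -0.6 -0.4 -0.   0.1 -0.9 -0.1]
coaster [ 0.45582517 -0.06267831  0.009     ] [ 0.46111286 -0.06352264  0.009     ]
tin [ 0.70365695 -0.0213578   0.095     ] lid [0.44025275 0.29468129 0.01      ]
```

View pics/o1.png

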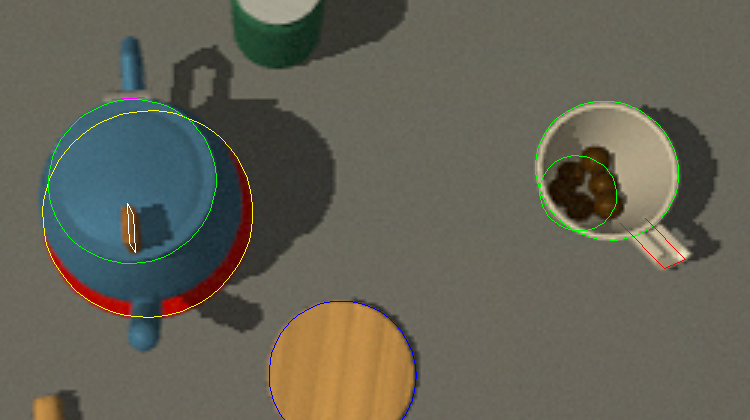

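View pics/o2.png

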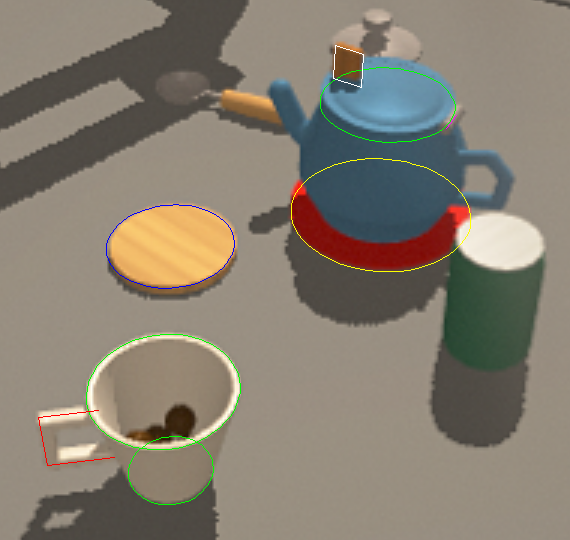

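```bash
cat > mv.py <<'E'
from h import *
def tool(yaw,tilt,xs=1):
    """tool z tilted 'tilt' deg from down towards heading yaw(rad); tool x = horizontal, heading+90deg"""
    t=np.radians(tilt)
    z=np.array([np.sin(t)*np.cos(yaw),np.sin(t)*np.sin(yaw),-np.cos(t)])
    x=np.array([-np.sin(yaw),np.cos(yaw),0])*xs
    return np.c_[x,np.cross(z,x),z]
def rel(P,Rt,o=None):
    o=o or get_obs();R0=R.from_rotvec(o["orientation"]).as_matrix()
    s=R0.T@(np.array(P)-o["tcp_pos"])*1000;w=R.from_matrix(R0.T@Rt).as_rotvec(degrees=True)
    return s.round(1).tolist(),w.round(1).tolist()
def log(o=None):
    import json
    o=o or get_obs()
    open('log.jsonl','a').write(json.dumps([np.array(o[k]).tolist() for k in("joints","tcp_pos","orientation")])+"\n")
TP=np.array([.5708,.0714,.0627])
def tp(P): 
    c,s=np.cos(TP[2]),np.sin(TP[2]);return np.array([TP[0]+c*P[0]-s*P[1],TP[1]+s*P[0]+c*P[1],P[2]])
E
python3 - <<'E'
from mv import *
o=get_obs();log(o);Rt=tool(TP[2],40)
G=tp([-.0345,0,.135]);print(G)
print(rel(G-.06*Rt[:,2],Rt,o))
E
```

```text
[0.53636779 0.06923827 0.135     ]
([-409.8, 464.9, 49.7], [-39.7, 6.4, -17.4])
```

```bash
python3 -m handwheel '[[[-410,465,50],[-40,6,-17]],[[-410,465,50],[-40,6,-17]],[[-410,465,50],[-40,6,-17]],[[-410,465,50],[-40,6,-17]],[[-410,465,50],[-40,6,-17]],[[-410,465,50],[-40,6,-17]],[[-410,465,50],[-40,6,-17]],[[-410,465,50],[-40,6,-17]]]' 0
python3 - <<'E'
from mv import *
o=get_obs();log(o);Rt=tool(TP[2],40)
G=tp([-.0345,0,.135]);print(o)
print(rel(G-.06*Rt[:,2],Rt,o))
E
```

```text
time_s: 2.15
tcp_pos: [0.4185, 0.1869, 0.2178]
orientation: [1.774, 1.877, 0.678]
ft_force: [0.1, 0.6, -0.4]
opening: 1.0
{'time_s': 2.15, 'joints': array([ 0.48741463, -0.01289726,  2.31342373, -0.96261457,  0.33161808,
       -0.29495364]), 'joint_velocities': array([-1.67784555, -0.0522072 ,  0.29348033, -0.00206031, -1.19566989,
       -1.20776849]), 'tau': array([ 11.4853406 , -21.89142287, -19.81822193,  -1.16776172,
         0.74715609,   1.57418132]), 'tcp_pos': array([0.41851047, 0.18691843, 0.21775115]), 'orientation': array([1.77390501, 1.87711199, 0.67810394]), 'ft_force': array([ 0.12654466,  0.63756664, -0.42912888]), 'wrist_torque': array([0.02693106, 0.278875  , 0.05182201]), 'opening': 1.0000207558004521}
([-124.4, 32.2, 74.6], [-0.3, 0.2, -0.3])
```

```bash
python3 -m handwheel '[[[-60,16,35],[0,0,0]],[[-124,32,75],[0,0,0]],[[-124,32,75],[0,0,0]],[[-124,32,75],[0,0,0]],[[-124,32,75],[0,0,0]]]'
python3 - <<'E'
from mv import *
o=get_obs();log(o);Rt=tool(TP[2],40)
G=tp([-.0345,0,.135]);print(o["joints"],o["tcp_pos"])
print(rel(G-.06*Rt[:,2],Rt,o))
print(rel(G,Rt,o))
save('w1.png',grab_frame("wrist"))
save('s1.png',grab_frame("scene"))
E
```

```text
time_s: 2.78
tcp_pos: [0.4609, 0.0977, 0.192]
orientation: [1.823, 1.939, 0.624]
ft_force: [-0.3, 1.0, -0.4]
opening: 1.003
[ 0.04710823  0.02179893  2.30883947  0.0949467   0.19935847 -1.6729079 ] [0.46087579 0.09772098 0.19202174]
([-33.4, 22.4, 28.8], [-4.9, -0.6, -0.2])
([-33.9, 27.5, 88.6], [-4.9, -0.6, -0.2])
```

View pics/w1.png

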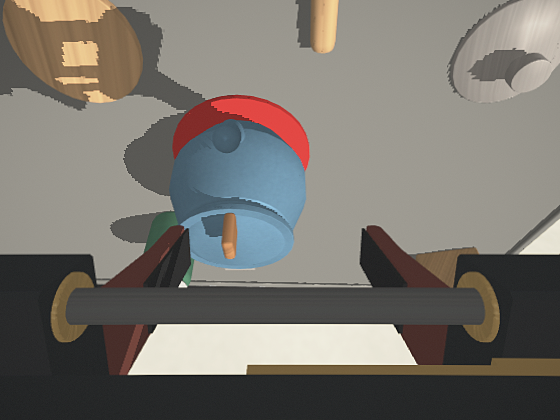

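View pics/s1.png

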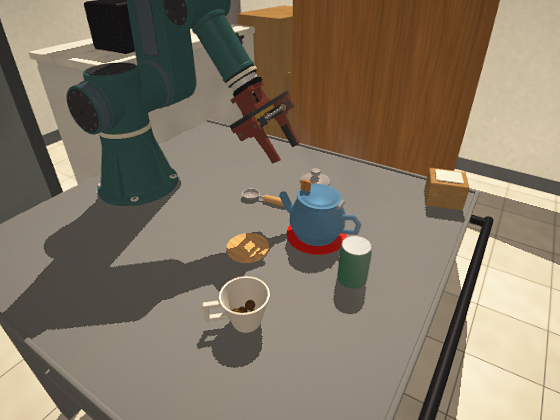

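```bash
cat > fk.py <<'E'
from mv import *
import json
from scipy.optimize import least_squares
def ry(a):return R.from_euler('y',a).as_matrix()
def rz(a):return R.from_euler('z',a).as_matrix()
def fk(q,p):
    h,a1,L1,e,L2,d=p
    A=rz(q[0]);pos=np.array([0,0,h])+A@[a1,0,0]
    A=A@ry(q[1]);pos=pos+A@[0,0,L1]
    A=A@ry(q[2]);pos=pos+A@[e,0,L2]
    A=A@rz(q[3])@ry(q[4])@rz(q[5])
    return pos+A@[0,0,d],A
D=[json.loads(l) for l in open('log.jsonl')]
if __name__=="__main__":
    for q,t,r in D:
        print((fk(q,[0]*6)[1].T@R.from_rotvec(r).as_matrix()).round(2).tolist())
    f=lambda p:np.concatenate([fk(q,p)[0]-t for q,t,_ in D])
    for e0 in(0,.05):
        s=least_squares(f,[.35,0.,.4,e0,.4,.25]);print(s.x.round(4),s.cost,np.abs(s.fun).max())
E
python3 fk.py
```

```text
[[-1.0, 0.0, -0.0], [-0.0, -1.0, 0.0], [-0.0, 0.0, 1.0]]
[[-1.0, -0.0, 0.0], [0.0, -1.0, -0.0], [-0.0, -0.0, 1.0]]
[[-1.0, -0.0, -0.0], [0.0, -1.0, -0.0], [-0.0, -0.0, 1.0]]
[0.0259 0.2198 0.4587 0.0166 0.2302 0.1408] 0.005130518061068594 0.07312839014521322
[0.0259 0.2198 0.4587 0.0166 0.2302 0.1408] 0.005130518061068585 0.07312839036671134
```

```bash
cat > f2.py <<'E'
from fk import *
def basis(q):
    A=rz(q[0]);c=[[0,0,1],A[:,0],A[:,1]]
    A=A@ry(q[1]);c+=[A[:,2]]
    A=A@ry(q[2]);c+=[A[:,0],A[:,2]]
    A=A@rz(q[3])@ry(q[4]);c+=[A[:,2]]
    return np.array(c).T
M=np.vstack([basis(q) for q,_,_ in D]);b=np.concatenate([t for _,t,_ in D])
for cols in ([0,3,5,6],[0,1,3,5,6],[0,1,3,4,5,6],[0,2,3,5,6],list(range(7))):
    x,rs,rk,sv=np.linalg.lstsq(M[:,cols],b,rcond=None);print(cols,x.round(4),np.abs(M[:,cols]@x-b).max().round(4),sv[-1].round(3))
for q,t,r in D: print(np.round(q,3),np.round(t,3),np.arctan2(t[1],t[0]))
E
python3 f2.py
```

```text
[0, 3, 5, 6] [0.0473 0.6403 0.3914 0.2844] 0.0707 0.159
[0, 1, 3, 5, 6] [-0.0119  0.213   0.4801  0.2243  0.1405] 0.0731 0.124
[0, 1, 3, 4, 5, 6] [0.0259 0.2198 0.4587 0.0166 0.2302 0.1408] 0.0731 0.019
[0, 2, 3, 5, 6] [-5.000e-04  6.600e-02  7.181e-01  3.589e-01  3.380e-01] 0.0055 0.158
[0, 1, 2, 3, 4, 5, 6] [0.2665 0.     0.0689 0.6111 0.1122 0.4336 0.3733] 0.0 0.019
[ 1.201  0.359  1.51  -0.     1.273 -0.115] [0.151 0.581 0.231] 1.3159725081050264
[ 0.487 -0.013  2.313 -0.963  0.332 -0.295] [0.419 0.187 0.218] 0.420046095853323
[ 0.047  0.022  2.309  0.095  0.199 -1.673] [0.461 0.098 0.192] 0.208938742359304
```

```bash
cat > ik.py <<'E'
from fk import *
PP=[0.2665,0.0689,0.6111,0.1122,0.4336,0.3733]
FL=np.diag([-1,-1,1.])
def F(q):
    h,l,L1,e,L2,d=PP
    A=rz(q[0]);pos=np.array([0,0,h])+A[:,1]*l
    A=A@ry(q[1]);pos=pos+A[:,2]*L1
    A=A@ry(q[2]);pos=pos+A[:,0]*e+A[:,2]*L2
    A=A@rz(q[3])@ry(q[4])@rz(q[5]);return pos+A[:,2]*d,A@FL
lo=np.array([-2.97,-1.01,.21,-.96,.2,-2.98])+.03;hi=np.array([2.97,2.36,2.38,4.11,2.71,2.98])-.03
rng=np.random.default_rng(0)
def ik(P,Rt,q0=None,n=12):
    f=lambda q:np.r_[(F(q)[0]-P)*5,R.from_matrix(F(q)[1].T@Rt).as_rotvec()]
    best=None
    st=([q0] if q0 is not None else [])
    for i in range(n):
        q=np.array([np.arctan2(P[1],P[0])+rng.normal()*.3,rng.uniform(0,.8),rng.uniform(1,2.2),rng.uniform(-.9,4),rng.uniform(.3,2.5),rng.uniform(-2.9,2.9)]);st.append(q)
    for q in st:
        s=least_squares(f,np.clip(q,lo+1e-3,hi-1e-3),bounds=(lo,hi),xtol=1e-10)
        if best is None or s.cost<best.cost-1e-9: best=s
        if best.cost<1e-8: break
    return best.x,np.sqrt(2*best.cost)
E
cat > f3.py <<'E'
from ik import *
print("fin tilt")
fp=np.array([-.088,0,.024])
for tl in(40,30,20,10,0):
    q,c=ik(tp([-.0345,0,.135]),tool(TP[2],tl),n=15);print(tl,q.round(2),round(c,4))
print("flap arc: angle,tilt")
for a in (0,.3,.6,.9,1.2):
    P=tp([.053-.088*np.cos(a)+.026*np.sin(a),0,.107+.088*np.sin(a)+.026*np.cos(a)])
    for tl in(20,0,-20,-40,-60):
        q,c=ik(P,tool(TP[2],tl),n=8);print(round(a,1),tl,q.round(2),round(c,4)) if c<.02 else print(a,tl,"x",round(c,3))
print("mug grasp tilt")
m=np.array([.5818,-.2322,.7252])
u=np.array([np.cos(m[2]),np.sin(m[2]),0])
for tl in(60,45,30,15,0):
    for xs in(1,-1):
        q,c=ik(m*[1,1,0]-.068*u+[0,0,.052],tool(m[2],tl,xs),n=15);print(tl,xs,q.round(2),round(c,4))
E
python3 f3.py
```

```text
fin tilt
40 [-0.06  0.3   2.35  2.77  0.23  1.84] 0.0186
30 [-0.04  0.24  2.17  0.23  0.23 -1.88] 0.0158
20 [-0.02  0.26  2.03  0.06  0.5  -1.7 ] 0.0
10 [-0.01  0.31  1.89  0.02  0.77 -1.65] 0.0
0 [ 0.    0.38  1.75  0.    1.01 -1.63] 0.0
flap arc: angle,tilt
0 20 [-0.02  0.26  2.04  0.06  0.49 -1.7 ] 0.0
0 0 [ 0.    0.38  1.75  0.    1.01 -1.63] 0.0
0 -20 [ 0.01  0.57  1.47 -0.02  1.45 -1.62] 0.0
0 -40 [ 0.02  0.78  1.22 -0.03  1.84 -1.61] 0.0
0 -60 [ 0.02  0.99  1.   -0.04  2.19 -1.61] 0.0
0.3 20 [-0.02  0.23  1.99  0.05  0.57 -1.69] 0.0
0.3 0 [ 0.    0.37  1.7  -0.    1.07 -1.63] 0.0
0.3 -20 [ 0.01  0.56  1.42 -0.02  1.51 -1.62] 0.0
0.3 -40 [ 0.02  0.77  1.17 -0.03  1.9  -1.61] 0.0
0.3 -60 [ 0.02  0.98  0.96 -0.04  2.25 -1.62] 0.0
0.6 20 [-0.01  0.23  1.93  0.04  0.64 -1.68] 0.0
0.6 0 [ 0.    0.37  1.64 -0.    1.13 -1.63] 0.0
0.6 -20 [ 0.01  0.56  1.36 -0.02  1.57 -1.62] 0.0
0.6 -40 [ 0.02  0.78  1.1  -0.03  1.96 -1.61] 0.0
0.6 -60 [ 0.03  0.99  0.89 -0.04  2.31 -1.62] 0.0
0.9 20 [-0.01  0.24  1.86  0.04  0.69 -1.67] 0.0
0.9 0 [ 0.01  0.39  1.57 -0.    1.18 -1.63] 0.0
0.9 -20 [ 0.
[... 175 characters left out ...]
 -1.66] 0.0
1.2 0 [ 0.01  0.42  1.5  -0.    1.22 -1.62] 0.0
1.2 -20 [ 0.02  0.62  1.21 -0.02  1.67 -1.61] 0.0
1.2 -40 [ 0.02  0.83  0.93 -0.03  2.08 -1.61] 0.0
1.2 -60 [ 0.03  1.06  0.68 -0.05  2.45 -1.63] 0.0
mug grasp tilt
60 1 [-1.16  0.84  1.8   1.05  1.26  2.07] 0.0
60 -1 [-1.16  0.84  1.8   1.05  1.26 -1.07] 0.0
45 1 [-1.06  0.7   1.81  0.91  1.06  2.28] 0.0
45 -1 [-1.06  0.7   1.81  0.91  1.06 -0.86] 0.0
30 1 [-0.92  0.6   1.8   0.68  0.91  2.59] 0.0
30 -1 [-0.92  0.6   1.8   0.68  0.91 -0.55] 0.0
15 1 [-0.77  0.55  1.76  0.38  0.84  2.95] 0.0205
15 -1 [-0.76  0.55  1.75  0.35  0.84 -0.15] 0.0
0 1 [-0.6   0.56  1.68 -0.    0.9  -2.89] 0.0
0 -1 [-0.6   0.56  1.68  0.    0.9   0.25] 0.0
```

Run:
```python
from mv import *
o=get_obs();Rt=tool(TP[2],15)
G=tp([-.0345,0,.134])
print(rel(G+[0,0,.06],Rt,o))
print(rel(G,Rt,o))
```

```text
([-32.7, 61.3, 40.2], [20.1, -0.6, -0.3])
([-33.4, 26.8, 89.3], [20.1, -0.6, -0.3])
```

```bash
python3 -m handwheel '[[[-20,40,15],[10,0,0]],[[-33,61,40],[20,0,0]],[[-33,61,40],[20,0,0]],[[-33,61,40],[20,0,0]],[[-33,61,40],[20,0,0]]]'
python3 - <<'E'
from mv import *
o=get_obs();log(o);Rt=tool(TP[2],15)
G=tp([-.0345,0,.134]);print(o["joints"],o["tcp_pos"])
print(rel(G,Rt,o))
save('w2.png',grab_frame("wrist"))
cm=camera_model("wrist")
from fit import flap,fin
for a in(0,.05,.1): print(a,[proj(cm,tp(flap(a,fin+[0,0,dz])[0])).round(1).tolist() for dz in(-.017,.013)])
E
python3 f2.py|tail -8|head -1
```

```text
time_s: 3.5
tcp_pos: [0.5342, 0.0689, 0.1932]
orientation: [2.025, 2.152, 0.294]
ft_force: [-0.6, 0.1, -0.7]
opening: 1.001
[-0.02161596  0.19068617  1.89979717  0.04356229  0.79118422 -1.67971739] [0.53415004 0.06893371 0.1932228 ]
([-0.4, -13.2, 57.8], [0.0, -0.5, -0.2])
0 [[[273.1, 181.3]], [[273.3, 202.5]]]
0.05 [[[273.1, 184.6]], [[273.4, 208.6]]]
0.1 [[[273.2, 188.2]], [[273.4, 215.1]]]
[0, 1, 3, 5, 6] [-0.016   0.1708  0.5303  0.2487  0.1819] 0.0748 0.126
```

View pics/w2.png

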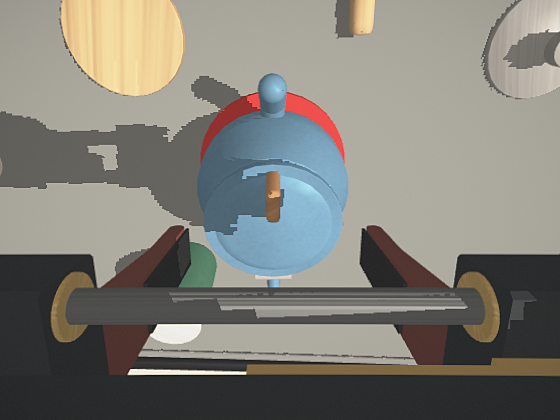

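```bash
python3 -m handwheel '[[[0,-7,30],[0,0,0]],[[0,-13,50],[0,0,0]],[[0,-13,57],[0,0,0]],[[0,-13,57],[0,0,0]]]' 60
python3 -m handwheel '[[[0,0,0],[0,0,0]],[[0,0,0],[0,0,0]],[[0,0,0],[0,0,0]],[[0,0,0],[0,0,0]],[[0,0,0],[0,0,0]]]' 255
python3 - <<'E'
from mv import *
o=get_obs();log(o);print(o["joints"].round(3),o["tcp_pos"],rel(tp([-.0345,0,.134]),tool(TP[2],15),o))
save('s2.png',grab_frame("scene")[130:280,220:400])
E
```

```text
time_s: 4.05
tcp_pos: [0.5357, 0.0699, 0.1349]
orientation: [2.025, 2.152, 0.294]
ft_force: [0.1, -0.2, 0.5]
opening: 0.77
time_s: 4.68
tcp_pos: [0.5357, 0.0699, 0.135]
orientation: [2.025, 2.152, 0.294]
ft_force: [-0.2, 0.3, -0.9]
opening: 0.235
[-0.02   0.281  1.964  0.052  0.638 -1.689] [0.53569228 0.06985882 0.13498342] ([-0.7, 0.4, 1.1], [0.0, -0.5, -0.2])
```

View pics/s2.png

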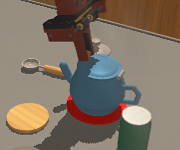

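```bash
python3 -m handwheel '[[[0,0,0],[0,0,0]],[[0,0,0],[0,0,0]],[[0,0,0],[0,0,0]]]'
cat > arc.py <<'E'
from mv import *
import sys
o=get_obs();R0=R.from_rotvec(o["orientation"]).as_matrix()
H=tp([.053,0,.107]);ax=np.array([-np.sin(TP[2]),np.cos(TP[2]),0])
st=float(sys.argv[1])
print(o["tcp_pos"],o["opening"],o["joints"].round(2),np.linalg.norm(o["tcp_pos"]-H))
# free edge at -x goes up: rotation about +y (z->x, -x->z)
for i in range(1,9):
    Q=R.from_rotvec(ax*np.radians(st*i)).as_matrix()
    P=H+Q@(o["tcp_pos"]-H);print(rel(P,Q@R0,o))
E
python3 arc.py 8
```

```text
time_s: 5.1
tcp_pos: [0.5358, 0.0684, 0.1349]
orientation: [2.023, 2.152, 0.291]
ft_force: [-0.4, -8.4, 0.5]
opening: 0.1
[0.53576668 0.06843181 0.13489245] 0.09963366423364983 [-0.02  0.28  1.96  0.05  0.64 -1.69] 0.09246124532287994
([0.1, 7.7, -10.4], [8.0, -0.0, 0.1])
([0.2, 16.7, -19.6], [16.0, -0.0, 0.1])
([0.2, 27.0, -27.4], [24.0, -0.0, 0.2])
([0.3, 38.2, -33.7], [32.0, -0.1, 0.2])
([0.4, 50.2, -38.5], [40.0, -0.1, 0.3])
([0.4, 62.8, -41.5], [48.0, -0.1, 0.3])
([0.4, 75.6, -42.7], [56.0, -0.1, 0.4])
([0.5, 88.5, -42.1], [64.0, -0.1, 0.5])
```

```bash
python3 -m handwheel '[[[-0.5,8,-10],[8,0,0]],[[-1,17,-20],[16,0,0]],[[-1,27,-27],[24,0,0]],[[-1,38,-34],[32,0,0]],[[-1,50,-38],[40,0,0]],[[-1,63,-42],[48,0,0]],[[-1,76,-43],[56,0,0]],[[-1,88,-42],[64,0,0]]]'
python3 arc.py 4
python3 - <<'E'
from mv import *
log();save('s3.png',cv2.resize(grab_frame("scene")[80:280,200:420],None,fx=2.5,fy=2.5))
E
```

```text
time_s: 6.1
tcp_pos: [0.6095, 0.0727, 0.1994]
orientation: [-1.656, -1.772, 0.805]
ft_force: [-1.9, 4.4, 2.9]
opening: 0.102
[0.60951181 0.07272326 0.19941452] 0.1022976519564759 [ 0.02  0.93  0.83 -0.03  2.25 -1.62] 0.09351802276738688
([0.0, 3.6, -5.4], [4.0, 0.0, 0.0])
([0.0, 7.6, -10.6], [8.0, 0.1, 0.0])
([0.0, 12.0, -15.4], [12.0, 0.1, 0.1])
([-0.0, 16.7, -20.0], [16.0, 0.1, 0.1])
([-0.0, 21.7, -24.2], [20.0, 0.1, 0.1])
([-0.0, 26.9, -28.1], [24.0, 0.2, 0.1])
([-0.1, 32.5, -31.5], [28.0, 0.2, 0.2])
([-0.1, 38.2, -34.6], [32.0, 0.2, 0.2])
```

View pics/s3.png

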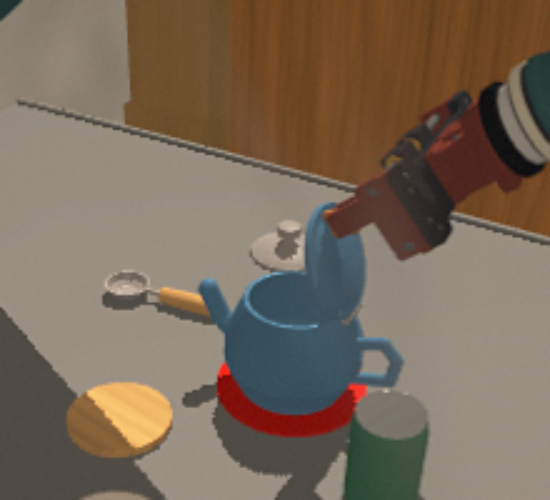

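```bash
cat > arc2.py <<'E'
from mv import *
o=get_obs();R0=R.from_rotvec(o["orientation"]).as_matrix()
H=tp([.053,0,.107]);ax=np.array([-np.sin(TP[2]),np.cos(TP[2]),0])
G=o["tcp_pos"]-.011*R0[:,2]
for i in range(1,9):
    Q=R.from_rotvec(ax*np.radians(6*i)).as_matrix();T=R.from_rotvec(ax*np.radians(2.25*i)).as_matrix()@R0
    P=H+Q@(G-H)+.011*T[:,2];print(rel(P,T,o),P.round(3))
E
python3 arc2.py
python3 - <<'E'
from ik import *
o=get_obs();print(F(o["joints"])[0]-o["tcp_pos"])
R0=R.from_rotvec(o["orientation"]).as_matrix()
print(np.degrees(np.arctan2(R0[0,2],-R0[2,2])))
E
```

```text
([0.0, 5.9, -7.8], [2.2, 0.0, 0.0]) [0.619 0.073 0.196]
([-0.0, 12.5, -14.9], [4.5, 0.0, 0.0]) [0.628 0.074 0.195]
([-0.0, 19.8, -21.2], [6.7, 0.0, 0.0]) [0.638 0.074 0.194]
([-0.0, 27.8, -26.7], [9.0, 0.1, 0.1]) [0.647 0.075 0.191]
([-0.1, 36.3, -31.4], [11.2, 0.1, 0.1]) [0.656 0.076 0.187]
([-0.1, 45.2, -35.1], [13.5, 0.1, 0.1]) [0.665 0.076 0.183]
([-0.2, 54.4, -37.8], [15.7, 0.1, 0.1]) [0.673 0.077 0.178]
([-0.2, 63.9, -39.5], [18.0, 0.1, 0.1]) [0.68  0.077 0.171]
[3.37849713e-05 1.85339779e-06 2.81272223e-05]
-50.221382979325256
```

FK model is verified to 0.03 mm. Continue the arc.

```bash
python3 -m handwheel '[[[0,6,-8],[2,0,0]],[[0,12.5,-15],[4.5,0,0]],[[0,20,-21],[7,0,0]],[[0,28,-27],[9,0,0]],[[0,36,-31],[11,0,0]],[[0,45,-35],[13.5,0,0]],[[0,54,-38],[16,0,0]],[[0,64,-39.5],[18,0,0]]]'
python3 - <<'E'
from mv import *
log();o=get_obs();print(o["opening"],o["joints"].round(2),o["wrist_torque"],tp([.113,0,.176]))
save('s4.png',cv2.resize(grab_frame("scene")[80:280,200:420],None,fx=2.5,fy=2.5))
E
```

```text
time_s: 7.15
tcp_pos: [0.6694, 0.0766, 0.1697]
orientation: [-1.45, -1.555, 1.022]
ft_force: [27.9, 9.2, 36.2]
opening: 0.1
0.10027273536975276 [ 0.03  1.28  0.32 -0.07  2.71 -1.66] [ 0.15298177  3.55624194 -1.19944519] [0.68357795 0.07848046 0.176     ]
```

View pics/s4.png

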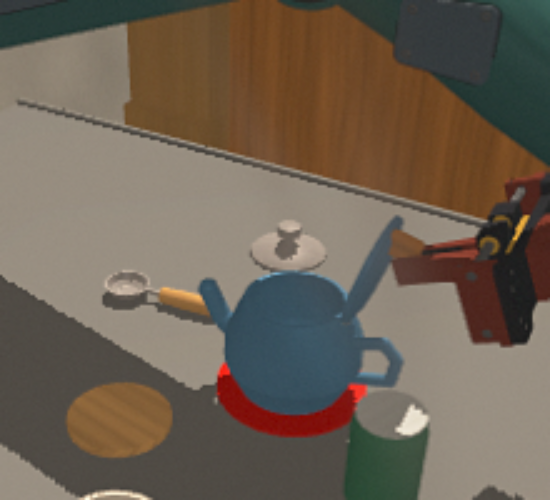

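```bash
python3 -m handwheel '[[[0,0,0],[0,0,0]],[[0,0,0],[0,0,0]],[[0,0,-3],[0,0,0]],[[0,0,-6],[0,0,0]]]' 120
python3 - <<'E'
from ik import *
o=get_obs();R0=R.from_rotvec(o["orientation"]).as_matrix()
tl=np.degrees(np.arctan2(R0[0,2],-R0[2,2]));print(tl,o["opening"],o["tcp_pos"],o["ft_force"])
q=o["joints"]
for P,t in ((o["tcp_pos"]-.05*R0[:,2],tl),(o["tcp_pos"]-.05*R0[:,2],-60),(o["tcp_pos"]-.05*R0[:,2]+[0,0,.04],-50),([.62,.075,.30],-20),([.54,.07,.25],0)):
    q,c=ik(np.array(P),tool(TP[2],t),q,n=3);print(t,np.round(P,3),q.round(2),round(c,4),rel(P,tool(TP[2],t),o))
E
```

```text
time_s: 7.7
tcp_pos: [0.6692, 0.0762, 0.1695]
orientation: [-1.45, -1.555, 1.021]
ft_force: [0.4, 0.3, -0.0]
opening: 0.51
-67.10283800025634 0.509910135471835 [0.66923259 0.07622425 0.16949342] [ 0.41447071  0.25445462 -0.01949007]
-67.10283800025634 [0.715 0.079 0.189] [ 0.03  1.26  0.24 -0.07  2.68 -1.65] 0.1583 ([-0.0, 0.0, -50.0], [-0.0, -0.2, 0.5])
-60 [0.715 0.079 0.189] [ 0.03  1.24  0.24 -0.06  2.66 -1.64] 0.0718 ([-0.0, 0.0, -50.0], [-7.1, -0.2, 0.5])
-50 [0.715 0.079 0.229] [ 0.03  1.15  0.27 -0.05  2.59 -1.64] 0.0 ([0.4, -36.9, -65.5], [-17.1, -0.3, 0.5])
-20 [0.62  0.075 0.3  ] [ 0.02  0.55  1.07 -0.02  1.87 -1.62] 0.0 ([3.2, -139.3, -5.3], [-47.1, -0.4, 0.4])
0 [0.54 0.07 0.25] [ 0.    0.26  1.6  -0.    1.28 -1.63] 0.0 ([2.8, -124.4, 87.9], [-67.1, -0.5, 0.4])
```

```bash
python3 -m handwheel '[[[0,-8,-14],[-5,0,0]],[[0,-16,-30],[-9,0,0]],[[0,-37,-65],[-17,0,0]],[[0,-37,-65],[-17,0,0]],[[2,-100,-30],[-27,0,0]],[[3,-139,-5],[-37,0,0]],[[3,-139,-5],[-47,0,0]],[[3,-139,-5],[-47,0,0]]]'
python3 - <<'E'
from mv import *
o=get_obs();print(o["joints"].round(2),rel(tp([-.03,0,.25]),tool(TP[2],0)))
save('s5.png',cv2.resize(grab_frame("scene")[80:280,200:420],None,fx=2.5,fy=2.5))
save('t5.png',cv2.resize(grab_frame("top")[130:290,170:330],None,fx=3,fy=3))
E
```

```text
time_s: 8.7
tcp_pos: [0.6164, 0.0749, 0.3038]
orientation: [-1.966, -2.1, 0.356]
ft_force: [0.2, -0.3, 0.2]
opening: 0.529
[ 0.01  0.54  1.08 -0.01  1.87 -1.62] ([-1.1, -53.1, 76.3], [-19.8, -0.6, 0.2])
```

View pics/s5.png

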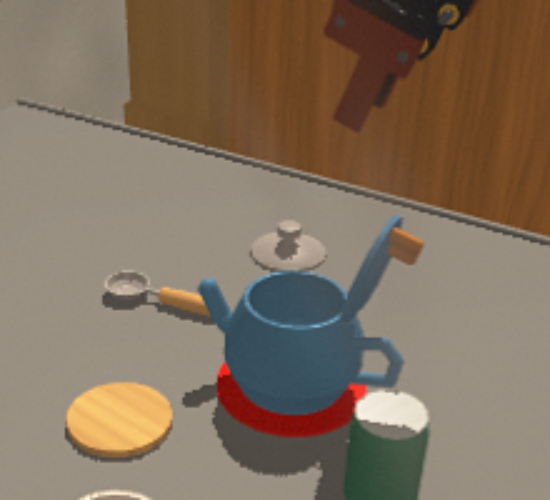

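Run:
```python
from fit import *
from mv import TP
for a in(1.7,1.8,1.9,2.0,2.1):
    pts=np.array([fin,fin+[0,0,.013],[.053-.104,0,.107],[.053-.052,0,.107]])
    print(a,((proj(sc,tf(TP,flap(a,pts)))-[200,80])*2.5).round(0).tolist())
```

```text
1.7 [[395.0, 240.0], [410.0, 246.0], [375.0, 215.0], [362.0, 266.0]]
1.8 [[404.0, 247.0], [418.0, 253.0], [387.0, 220.0], [368.0, 268.0]]
1.9 [[412.0, 253.0], [426.0, 261.0], [398.0, 226.0], [373.0, 271.0]]
2.0 [[420.0, 261.0], [433.0, 270.0], [408.0, 233.0], [378.0, 274.0]]
2.1 [[427.0, 269.0], [439.0, 279.0], [418.0, 240.0], [383.0, 278.0]]
```

Run:
```python
from mv import *
print(rel(tp([.02,0,.24]),tool(TP[2],0)));print(rel(tp([.02,0,.188]),tool(TP[2],0)))
```

```text
([-1.0, -4.7, 68.1], [-19.9, -0.5, 0.1])
([-1.5, 13.1, 117.0], [-19.9, -0.5, 0.1])
```

```bash
python3 -m handwheel '[[[-1,-15,30],[-10,0,0]],[[-1,-5,68],[-20,0,0]],[[-1.5,13,117],[-20,0,0]],[[-1.5,13,117],[-20,0,0]],[[-1.5,13,117],[-20,0,0]]]' 255
python3 - <<'E'
from mv import *
for x in(.05,.07,.076,.082): print(rel(tp([x,0,.188]),tool(TP[2],0)))
E
```

```text
time_s: 9.43
tcp_pos: [0.5927, 0.0726, 0.1888]
orientation: [-2.145, -2.286, -0.012]
ft_force: [-0.1, -0.6, 0.3]
opening: 0.014
([0.1, 28.1, 0.8], [0.1, -0.6, 0.1])
([0.1, 48.1, 0.8], [0.1, -0.6, 0.1])
([0.1, 54.1, 0.8], [0.1, -0.6, 0.1])
([0.1, 60.1, 0.8], [0.1, -0.6, 0.1])
```

```bash
python3 -m handwheel '[[[0,28,1],[0,0,0]],[[0,42,1],[0,0,0]],[[0,48,1],[0,0,0]],[[0,54,1],[0,0,0]],[[0,57,1],[0,0,0]],[[0,58,1],[0,0,0]]]'
python3 - <<'E'
from mv import *
o=get_obs();print(rel(tp([.02,0,.188]),tool(TP[2],0)),o["ft_force"])
save('s6.png',cv2.resize(grab_frame("scene")[80:280,200:420],None,fx=2.5,fy=2.5))
E
```

```text
time_s: 10.18
tcp_pos: [0.6461, 0.076, 0.1877]
orientation: [-2.141, -2.282, -0.001]
ft_force: [-12.6, -1.0, 8.4]
opening: 0.006
([0.1, -55.4, 0.2], [-0.5, -0.5, 0.1]) [-12.57374652  -1.01975574   8.44735307]
```

View pics/s6.png

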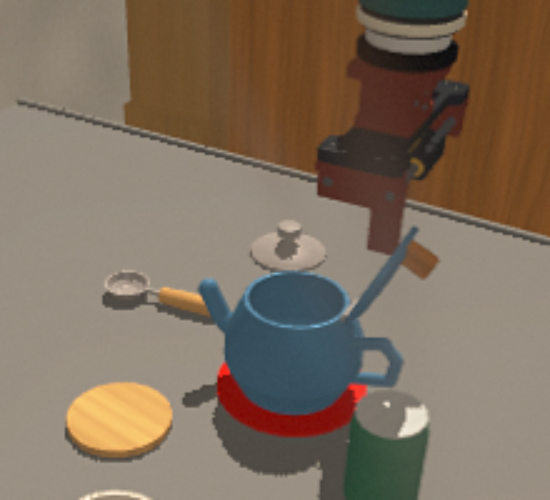

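```bash
cat > f4.py <<'E'
from ik import *
m=np.array([.5818,-.2322,.7252])
def pose(origin,phi,th,tau):
    """mug origin pose -> TCP; th pour tilt deg (mug +x dips)"""
    t=np.radians(th);ex=np.array([np.cos(phi),np.sin(phi),0]);ez=np.array([0,0,1.])
    X=np.cos(t)*ex-np.sin(t)*ez;Z=np.sin(t)*ex+np.cos(t)*ez
    Rt=tool(phi,tau-th)
    G=origin-.068*X+.052*Z
    return G+.011*Rt[:,2],Rt,X,Z
def liporigin(lip,phi,th):
    _,_,X,Z=pose(np.zeros(3),phi,th,0);return lip-.046*X-.075*Z
if __name__=="__main__":
  M=tp([0,0,.106])
  for tau in(45,60,30):
    P,Rt,_,_=pose(m*[1,1,0],m[2],0,tau)
    for xs in (1,-1):
      S=np.diag([xs,xs,1]);qg,c=ik(P,Rt@S,n=10);print("grasp",tau,xs,qg.round(2),round(c,4))
      for phd in range(-180,180,20):
        ph=np.radians(phd);row=[]
        for th in(0,40,80,100,115):
            ex=np.array([np.cos(ph),np.sin(ph),0])
            lip=M-.015*ex+[0,0,.02+ (0.05 if th<60 else 0)]
            P,Rt,_,_=pose(liporigin(lip,ph,th),ph,th,tau)
            q,c=ik(P,Rt@S,row[-1][0] if row and row[-1][1]<.01 else qg,n=5);row.append((q,c))
        ok=''.join('1' if c<.01 else '0' for _,c in row)
        if ok.endswith('11') : print(phd,ok,[r[0].round(2).tolist() for r in (row[0],row[3],row[4])])
E
python3 f4.py
```

```text
grasp 45 1 [-1.04  0.72  1.82  0.93  1.05  2.28] 0.0
-140 11111 [[0.28, 1.0, 0.75, -0.34, 2.1, 1.09], [-0.48, 0.28, 2.15, 1.4, 0.88, -0.68], [-0.68, 0.48, 2.3, 1.62, 1.18, -1.19]]
-120 11111 [[0.41, 0.9, 0.97, -0.46, 1.91, 0.92], [-0.52, 0.38, 1.96, 1.11, 1.16, -0.68], [-0.69, 0.54, 2.03, 1.25, 1.36, -1.0]]
-100 11111 [[0.53, 0.79, 1.22, -0.57, 1.68, 0.8], [-0.49, 0.49, 1.75, 0.91, 1.42, -0.72], [-0.62, 0.64, 1.76, 1.02, 1.59, -0.91]]
-80 11111 [[0.63, 0.67, 1.5, -0.7, 1.43, 0.72], [-0.42, 0.59, 1.54, 0.75, 1.66, -0.79], [-0.51, 0.74, 1.49, 0.85, 1.83, -0.89]]
-60 11111 [[0.69, 0.54, 1.79, -0.87, 1.16, 0.68], [-0.33, 0.68, 1.34, 0.6, 1.88, -0.9], [-0.39, 0.84, 1.24, 0.71, 2.07, -0.92]]
-40 01111 [[0.65, 0.39, 2.0, -0.93, 0.91, 0.46], [-0.22, 0.76, 1.17, 0.44, 2.07, -1.06], [-0.26, 0.94, 1.02, 0.56, 2.3, -1.02]]
-20 01111 [[0.4, 0.18, 2.22, -0.93, 0.49, -0.04], [-0.11, 0.82, 1.04, 0.24, 2.21, -1.29], [-0.13, 1.01, 0.85, 0.33, 2.47, -1.23]]
0 01111 [[-0.15, 0.09, 2.35, 0.92, 0.23, -2.62], [0.0, 0.85, 0.98, 0.0, 2.27, -1.57], [0.0, 1.04, 0.76, 0.0, 2.56, -1.57]]
20 01111 [[-0.54, 0.18, 
[... 7308 characters left out ...]
72, 1.53, 0.88, 1.8, 2.26], [-0.53, 0.88, 1.48, 0.97, 1.98, 2.2]]
-60 11111 [[0.56, 0.44, 1.79, -0.62, 1.03, -2.75], [-0.37, 0.81, 1.3, 0.72, 2.04, 2.22], [-0.41, 0.97, 1.21, 0.84, 2.22, 2.23]]
-40 11111 [[0.52, 0.31, 2.02, -0.75, 0.76, -2.95], [-0.25, 0.9, 1.1, 0.55, 2.25, 2.11], [-0.27, 1.06, 0.98, 0.7, 2.45, 2.19]]
-20 01111 [[0.35, 0.19, 2.21, -0.81, 0.45, 2.95], [-0.12, 0.96, 0.95, 0.32, 2.42, 1.89], [-0.14, 1.13, 0.79, 0.47, 2.65, 2.01]]
40 11111 [[-0.56, 0.23, 2.17, 0.79, 0.74, -0.28], [0.25, 0.95, 0.99, -0.58, 2.31, 0.99], [0.27, 1.11, 0.84, -0.78, 2.51, 0.86]]
60 11111 [[-0.59, 0.35, 1.96, 0.64, 0.98, -0.47], [0.36, 0.88, 1.15, -0.76, 2.1, 0.85], [0.4, 1.04, 1.04, -0.92, 2.28, 0.8]]
```

```bash
cat > f5.py <<'E'
from f4 import *
o=get_obs();q=o["joints"];S=np.diag([-1,-1,1])
P,Rt,_,_=pose(m*[1,1,0],m[2],0,45);Rt=Rt@S
pre=P-.07*Rt[:,2]+[0,0,.03]
qg,c=ik(P,Rt,np.array([-1.06,.7,1.81,.91,1.06,-.86]),n=0);print("grasp",P.round(3),qg.round(2),c)
qg,c=ik(pre,Rt,qg,n=0);print("pre",pre.round(3),qg.round(2),c)
up=np.array([.56,.02,.28]);print(rel(up,R.from_rotvec(o["orientation"]).as_matrix()))
print(rel(pre,Rt))
# path check: interpolate
R0=R.from_rotvec(o["orientation"]);w=(R0.inv()*R.from_matrix(Rt)).as_rotvec();qq=q
for s in np.linspace(0,1,8):
    Pp=up+(pre-up)*s;qq,c=ik(Pp,(R0*R.from_rotvec(w*s)).as_matrix(),qq,n=0);print(round(s,2),qq.round(2),round(c,3))
E
python3 f5.py
```

```text
grasp [ 0.537 -0.272  0.044] [-1.04  0.72  1.82  0.93  1.05 -0.87] 4.801426316366759e-11
pre [ 0.5   -0.305  0.124] [-1.13  0.59  1.78  0.82  1.2  -0.76] 2.531912391262718e-11
([-49.6, -90.2, -92.0], [0.0, 0.0, 0.0])
([-371.5, -169.8, 61.8], [18.1, 55.3, 132.6])
0.0 [-0.09  0.26  1.52  0.01  1.36 -1.73] 0.0
0.14 [-0.27  0.3   1.54  0.14  1.38 -1.6 ] 0.0
0.29 [-0.44  0.34  1.57  0.26  1.39 -1.47] 0.0
0.43 [-0.6   0.39  1.6   0.38  1.38 -1.34] 0.0
0.57 [-0.76  0.44  1.64  0.49  1.36 -1.21] 0.0
0.71 [-0.9   0.49  1.68  0.6   1.32 -1.07] 0.0
0.86 [-1.02  0.54  1.73  0.71  1.27 -0.92] 0.0
1.0 [-1.13  0.59  1.78  0.82  1.2  -0.76] 0.0
```

```bash
python3 -m handwheel '[[[0,-30,-10],[0,0,0]],[[-20,-60,-50],[0,0,0]],[[-50,-90,-92],[0,0,0]],[[-82,-98,-77],[2,6,13]],[[-114,-106,-62],[3.6,11,26]],[[-146,-114,-47],[5.4,16.5,40]],[[-178,-122,-31],[7.2,22,53]],[[-210,-130,-16],[9,28,66]]]' 0
python3 - <<'E'
from f4 import *
S=np.diag([-1,-1,1])
P,Rt,_,_=pose(m*[1,1,0],m[2],0,45);Rt=Rt@S
pre=P-.07*Rt[:,2]+[0,0,.03]
print(rel(pre,Rt),get_obs()["joints"].round(2))
s,w=map(np.array,rel(pre,Rt))
for i in range(1,9):print((s*i/8).round().tolist(),(w*i/8).round(1).tolist())
save('s7.png',grab_frame("scene"))
save('t7.png',cv2.resize(grab_frame("top")[130:290,170:330],None,fx=3,fy=3))
E
```

```text
time_s: 11.22
tcp_pos: [0.5299, -0.1432, 0.2028]
orientation: [-2.59, -1.035, -0.217]
ft_force: [0.7, -0.2, -0.6]
opening: 0.877
([-146.1, 108.8, 13.5], [11.2, 34.6, 83.2]) [-0.61  0.4   1.58  0.32  1.37 -1.47]
[-18.0, 14.0, 2.0] [1.4, 4.3, 10.4]
[-37.0, 27.0, 3.0] [2.8, 8.6, 20.8]
[-55.0, 41.0, 5.0] [4.2, 13.0, 31.2]
[-73.0, 54.0, 7.0] [5.6, 17.3, 41.6]
[-91.0, 68.0, 8.0] [7.0, 21.6, 52.0]
[-110.0, 82.0, 10.0] [8.4, 26.0, 62.4]
[-128.0, 95.0, 12.0] [9.8, 30.3, 72.8]
[-146.0, 109.0, 14.0] [11.2, 34.6, 83.2]
```

View pics/s7.png

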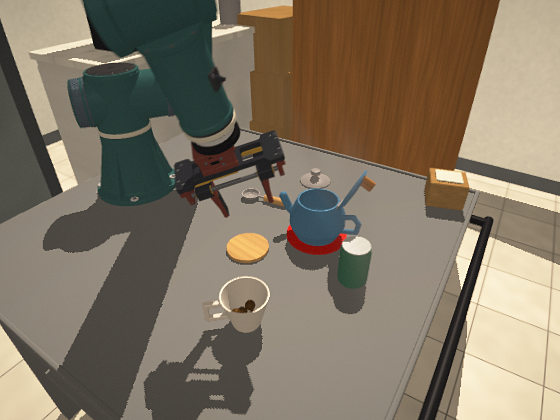

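View pics/t7.png

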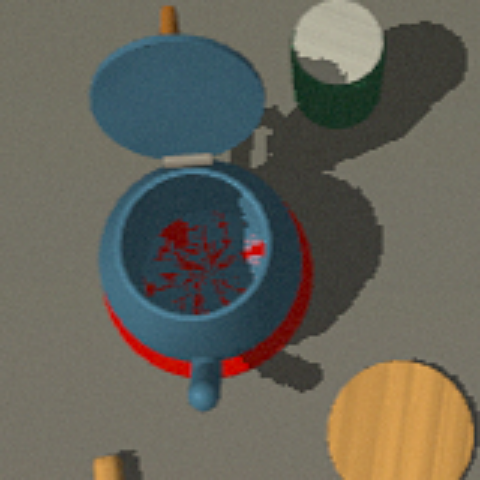

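```bash
python3 -m handwheel '[[[-18,14,2],[1.4,4.3,10.4]],[[-37,27,3],[2.8,8.6,20.8]],[[-55,41,5],[4.2,13,31.2]],[[-73,54,7],[5.6,17.3,41.6]],[[-91,68,8],[7,21.6,52]],[[-110,82,10],[8.4,26,62.4]],[[-128,95,12],[9.8,30.3,72.8]],[[-146,109,14],[11.2,34.6,83.2]]]' 0
python3 - <<'E'
from f4 import *
from fit import top
print("mouth",at_z(top,[235.3,211],.106),tp([0,0,.106]))
S=np.diag([-1,-1,1])
P,Rt,_,_=pose(m*[1,1,0],m[2],0,45);Rt=Rt@S
pre=P-.07*Rt[:,2]+[0,0,.03]
print(rel(pre,Rt),rel(P,Rt),get_obs()["joints"].round(2))
im=grab_frame("wrist");cm=camera_model("wrist")
save('w8.png',im)
from fit import tf
H=np.array([[-.04,0,.063],[-.076,0,.063],[-.076,0,.019],[-.034,0,.019]])
t=np.linspace(0,2*np.pi,60)
im=cv2.cvtColor(im,cv2.COLOR_RGB2BGR)
for C,c in((H,(0,0,255)),(np.c_[.046*np.cos(t),.046*np.sin(t),.075+0*t],(0,255,0)),(np.c_[.027*np.cos(t),.027*np.sin(t),0*t],(255,255,0))):
    cv2.polylines(im,[proj(cm,tf(m,C)).round().astype(int)],False,c,1)
cv2.imwrite('pics/w8o.png',im)
E
```

```text
time_s: 12.32
tcp_pos: [0.4979, -0.3082, 0.1216]
orientation: [-2.24, 0.886, -0.401]
ft_force: [0.2, -0.1, -0.4]
opening: 1.003
mouth [0.56845263 0.06839671 0.106     ] [0.5708 0.0714 0.106 ]
([-0.9, -4.0, 0.9], [0.8, 1.9, 4.5]) ([0.4, 16.0, 92.4], [0.8, 1.9, 4.5]) [-1.12  0.6   1.75  0.78  1.22 -0.81]
```

View pics/w8o.png

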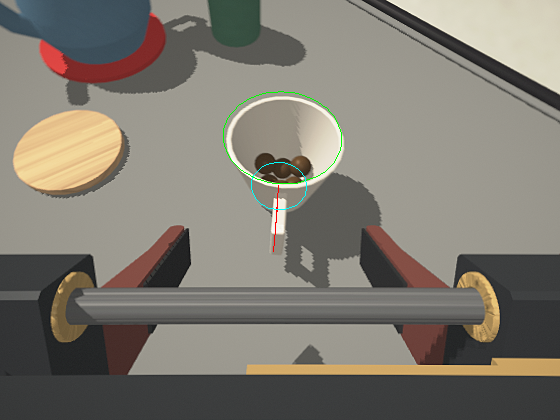

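Run:
```python
import cv2
im=cv2.imread('pics/w8.png');cv2.imwrite('pics/w8c.png',cv2.resize(im[80:265,210:360],None,fx=3.2,fy=3.2,interpolation=cv2.INTER_CUBIC))
im=cv2.imread('pics/w8o.png');cv2.imwrite('pics/w8d.png',cv2.resize(im[80:265,210:360],None,fx=3.2,fy=3.2,interpolation=cv2.INTER_CUBIC))
```

```text
(no output)
```

View pics/w8d.png

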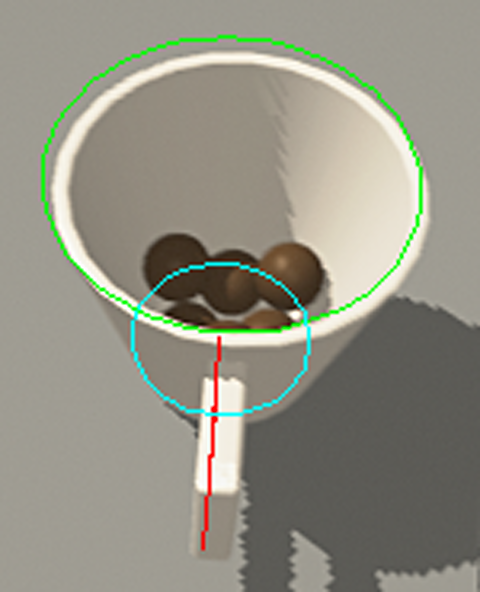

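```bash
cat > f6.py <<'E'
from fit import *
cm=camera_model("wrist")
t=np.linspace(0,2*np.pi,200);C=np.c_[.046*np.cos(t),.046*np.sin(t),.075+0*t]
def ext(c,p):
    q=proj(c,tf(p,C));return np.r_[q.min(0),q.max(0)]
cr=lambda x,y:np.array([210+x/3.2,80+y/3.2])
def rw(p):
    r=(ext(cm,p)-np.r_[cr(51,52),cr(430,347)]).tolist()
    r+=(proj(cm,tf(p,[-.076,0,.063]))[0]-cr(216,491)).tolist()
    return r
def rt(p):
    r=(ext(top,p)-[350+67/3.5,170+50/3.5,350+231/3.5,170+210/3.5]).tolist()
    r+=(ext(sc,p)-[195+72/3,265+33/3,195+225/3,265+148/3]).tolist()
    return r
a=least_squares(rw,[.58,-.23,.72]);print(a.x,a.fun.round(1))
b=least_squares(lambda p:np.r_[rw(p),rt(p)],[.58,-.23,.72]);print(b.x,b.fun.round(1))
E
python3 f6.py
```

```text
[ 0.58054208 -0.23674135  0.71707956] [-0.4 -1.2  0.5  0.1 -0.1  0.7]
[ 0.58080791 -0.23579241  0.72422373] [-0.9 -2.  -0.2 -1.   0.  -0.4  0.7 -0.6  1.6  0.  -2.4  0.9 -2.   1.3]
```

```bash
sed -i 's/^m=np.array.*/m=np.array([.5806,-.2363,.720])/' f4.py
python3 - <<'E'
from f4 import *
S=np.diag([-1,-1,1])
P,Rt,_,_=pose(m*[1,1,0],m[2],0,45);Rt=Rt@S
print(rel(P-.05*Rt[:,2],Rt),rel(P,Rt))
E
```

```text
([0.4, 16.5, 40.0], [0.8, 1.9, 4.2]) ([2.1, 15.9, 90.0], [0.8, 1.9, 4.2])
```

```bash
python3 -m handwheel '[[[0,16,30],[1,2,4]],[[0.5,16.5,45],[1,2,4]],[[1,16,60],[1,2,4]],[[2,16,75],[1,2,4]],[[2,16,85],[1,2,4]],[[2,16,90],[1,2,4]],[[2,16,90],[1,2,4]]]' 90
python3 - <<'E'
from f4 import *
o=get_obs();print(o["ft_force"],o["opening"])
S=np.diag([-1,-1,1]);P,Rt,_,_=pose(m*[1,1,0],m[2],0,45);print(rel(P,Rt@S))
save('w9.png',grab_frame("wrist"));save('s9.png',cv2.resize(grab_frame("scene")[200:360,150:330],None,fx=3,fy=3))
E
```

```text
time_s: 13.25
tcp_pos: [0.5353, -0.2757, 0.0441]
orientation: [-2.181, 0.983, -0.414]
ft_force: [0.2, -0.6, 0.1]
opening: 0.649
[ 0.20523303 -0.64630676  0.05687972] 0.64896897068186
([0.2, 0.0, -0.3], [-0.2, -0.1, 0.2])
```

View pics/w9.png

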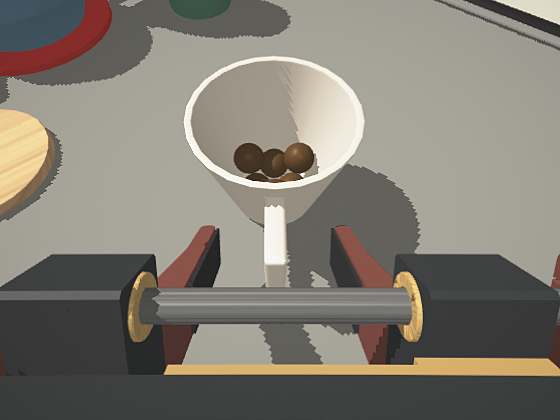

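View pics/s9.png

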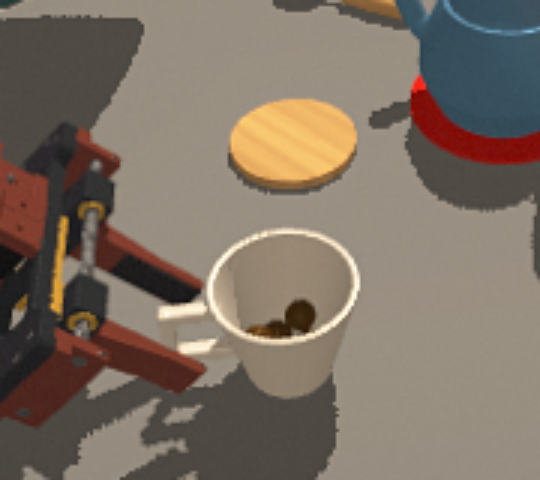

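```bash
python3 -m handwheel '[[[0,0,0],[0,0,0]],[[0,0,0],[0,0,0]],[[0,0,0],[0,0,0]],[[0,0,0],[0,0,0]],[[0,0,0],[0,0,0]],[[0,0,0],[0,0,0]],[[0,0,0],[0,0,0]],[[0,0,0],[0,0,0]]]' 255
python3 - <<'E'
from f4 import *
o=get_obs();R0=R.from_rotvec(o["orientation"]).as_matrix();print(o["ft_force"],o["opening"],R0.T@o["ft_force"])
print(rel(o["tcp_pos"]+[0,0,.03],R0))
np.save('grasp.npy',np.r_[o["tcp_pos"],R0.ravel()])
save('w10.png',grab_frame("wrist"))
E
```

```text
time_s: 14.35
tcp_pos: [0.5351, -0.2762, 0.0443]
orientation: [-2.181, 0.983, -0.414]
ft_force: [-1.0, -0.7, 1.0]
opening: 0.11
[-0.95560878 -0.72015458  0.97168991] 0.10993559737960253 [-0.08694771  0.15123338 -1.53152232]
([0.1, -21.3, -21.1], [0.0, 0.0, 0.0])
```

View pics/w10.png

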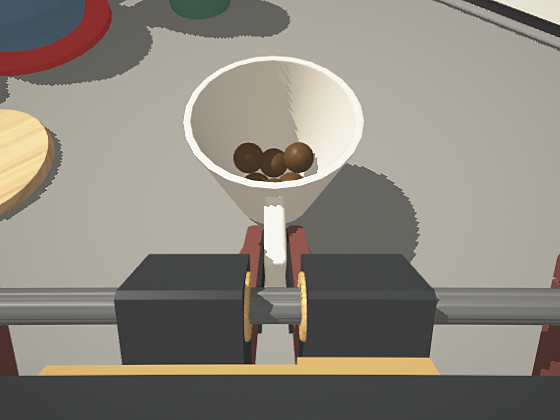

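```bash
python3 -m handwheel '[[[0,-2,-2],[0,0,0]],[[0,-6,-6],[0,0,0]],[[0,-12,-12],[0,0,0]],[[0,-18,-18],[0,0,0]],[[0,-21,-21],[0,0,0]],[[0,-21,-21],[0,0,0]]]'
python3 - <<'E'
from f4 import *
o=get_obs();print(o["ft_force"],o["opening"],o["wrist_torque"])
save('w11.png',grab_frame("wrist"));save('s11.png',cv2.resize(grab_frame("scene")[200:360,150:330],None,fx=3,fy=3))
E
```

```text
time_s: 15.15
tcp_pos: [0.5351, -0.2765, 0.0745]
orientation: [-2.181, 0.983, -0.415]
ft_force: [-0.0, -0.4, -2.6]
opening: 0.113
[-0.01332948 -0.39051821 -2.6206223 ] 0.11252983573477728 [-0.55494918  0.73066333 -0.00153529]
```

View pics/w11.png

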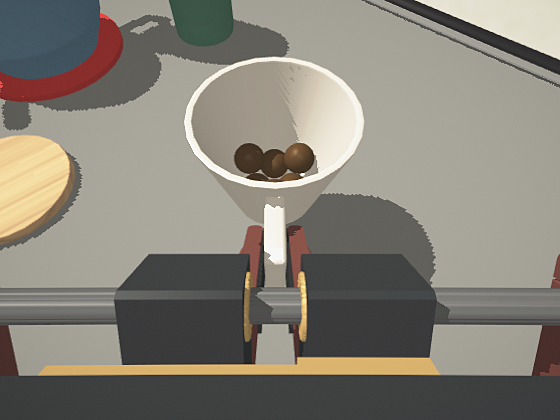

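View pics/s11.png

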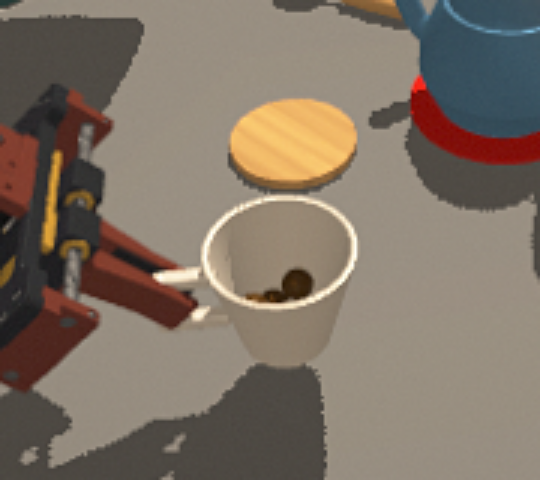

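```bash
cat > pour.py <<'E'
from ik import *
import sys
m=np.array([.5806,-.2363,.720])
g=np.load('grasp.npy');Tt=np.eye(4);Tt[:3,3]=g[:3];Tt[:3,:3]=g[3:].reshape(3,3)
Tm=np.eye(4);Tm[:3,:3]=rz(m[2]);Tm[:2,3]=m[:2]
TM=np.linalg.inv(Tm)@Tt  # tool in mug
MO=np.array([.569,.070,.106])
def mugpose(O,phi,th):
    T=np.eye(4);T[:3,:3]=rz(phi)@ry(np.radians(th));T[:3,3]=O;return T@TM
def lip(L,phi,th):
    A=rz(phi)@ry(np.radians(th));return mugpose(np.array(L)-A@[.046,0,.075],phi,th)
def mugnow(o=None):
    o=o or get_obs();T=np.eye(4);T[:3,3]=o["tcp_pos"];T[:3,:3]=R.from_rotvec(o["orientation"]).as_matrix()
    return T@np.linalg.inv(TM)
PHI=np.radians(65);D=np.array([np.cos(PHI),np.sin(PHI),0])
def zl(th): return np.interp(th,[0,40,60,80,120],[.205,.172,.152,.128,.126])
def L(th): return MO*[1,1,0]-.018*D+[0,0,zl(th)]
E
python3 - <<'E'
from pour import *
o=get_obs();q=o["joints"]
T1=lip(L(0),PHI,0)
s,w=map(np.array,rel(T1[:3,3],T1[:3,:3]));print(s,w)
R0=R.from_rotvec(o["orientation"])
for f in(.03,.12,.27,.45,.63,.8,.93,1):
    print((s*f).round(1).tolist(),(w*f).round(1).tolist(),end=' ')
    q,c=ik(o["tcp_pos"]+R0.apply(s*f/1000),(R0*R.from_rotvec(w*f,degrees=True)).as_matrix(),q,n=0);print(q.round(2),round(c,4))
for th in range(0,121,10):
    T=lip(L(th),PHI,th);q,c=ik(T[:3,3],T[:3,:3],q,n=0);print(th,T[:3,3].round(3),q.round(2),round(c,4))
E
```

```text
[-186.9 -170.6   28.2] [  0.1 -16.8 -16.7]
[-5.6, -5.1, 0.8] [0.0, -0.5, -0.5] [-1.05  0.66  1.81  0.9   1.09 -0.82] 0.0
[-22.4, -20.5, 3.4] [0.0, -2.0, -2.0] [-1.03  0.64  1.83  0.89  1.1  -0.82] 0.0
[-50.5, -46.1, 7.6] [0.0, -4.5, -4.5] [-0.99  0.6   1.85  0.87  1.12 -0.82] 0.0
[-84.1, -76.8, 12.7] [0.0, -7.6, -7.5] [-0.94  0.56  1.88  0.85  1.15 -0.82] 0.0
[-117.7, -107.5, 17.8] [0.1, -10.6, -10.5] [-0.88  0.52  1.89  0.83  1.17 -0.81] 0.0
[-149.5, -136.5, 22.6] [0.1, -13.4, -13.4] [-0.83  0.48  1.91  0.81  1.2  -0.79] 0.0
[-173.8, -158.7, 26.2] [0.1, -15.6, -15.5] [-0.78  0.45  1.91  0.8   1.22 -0.78] 0.0
[-186.9, -170.6, 28.2] [0.1, -16.8, -16.7] [-0.75  0.43  1.91  0.8   1.23 -0.77] 0.0
0 [ 0.516 -0.043  0.174] [-0.75  0.43  1.91  0.8   1.23 -0.77] 0.0
10 [ 0.515 -0.046  0.185] [-0.66  0.34  1.88  0.66  1.16 -0.57] 0.0
20 [ 0.515 -0.047  0.196] [-0.54  0.28  1.84  0.49  1.13 -0.35] 0.0
30 [ 0.516 -0.044  0.207] [-0.41  0.24  1.78  0.29  1.12 -0.11] 0.0
40 [ 0.519 -0.038  0.217] [-0.27  0.24  1.72  0.1   1.16  0.12] 0.0
50 [ 0.523 -0.03   0.224] [-0.13  0.27  1.66 -0.09  1.23  0.33] 0.0
60 [ 0.528 -0.019  0.229] [-0.    0.33  1.59 -0.24  1.34  0.5 ] 0.0
70 [ 0.534 -0.005  0.23 ] [ 0.11  0.41  1.52 -0.37  1.45  0.63] 0.0
80 [0.541 0.01  0.228] [ 0.21  0.51  1.44 -0.48  1.58  0.73] 0.0
90 [0.548 0.026 0.234] [ 0.28  0.61  1.35 -0.57  1.73  0.79] 0.0
100 [0.556 0.043 0.237] [ 0.35  0.71  1.27 -0.65  1.87  0.82] 0.0
110 [0.565 0.061 0.237] [ 0.39  0.82  1.19 -0.74  2.01  0.82] 0.0
120 [0.573 0.078 0.234] [ 0.43  0.94  1.11 -0.84  2.13  0.81] 0.0
```

```bash
python3 -m handwheel '[[[-5,-12,-4],[0,-0.5,-0.5]],[[-22,-30,-4],[0,-2,-2]],[[-50,-56,0],[0,-4.5,-4.5]],[[-84,-85,6],[0,-7.5,-7.5]],[[-118,-113,13],[0,-10.5,-10.5]],[[-149,-139,21],[0,-13.5,-13.5]],[[-174,-159,26],[0,-15.5,-15.5]],[[-187,-171,28],[0,-17,-17]]]'
python3 -m handwheel '[[[0,0,0],[0,0,0]],[[0,0,0],[0,0,0]]]'
python3 - <<'E'
from pour import *
o=get_obs();print(o["opening"],o["joints"].round(2));T=mugnow(o)
for th in range(5,41,5):
    t=lip(L(th),PHI,th);print(rel(t[:3,3],t[:3,:3],o))
save('s12.png',cv2.resize(grab_frame("scene")[100:350,150:430],None,fx=2.5,fy=2.5))
save('t12.png',cv2.resize(grab_frame("top")[130:290,170:400],None,fx=3,fy=3))
E
```

```text
time_s: 16.25
tcp_pos: [0.5153, -0.0399, 0.1759]
orientation: [-2.312, 0.496, -0.212]
ft_force: [-0.5, -0.5, -3.5]
opening: 0.109
time_s: 16.5
tcp_pos: [0.5155, -0.0404, 0.1758]
orientation: [-2.313, 0.496, -0.213]
ft_force: [-0.6, -0.6, -3.0]
opening: 0.115
0.11475323408666273 [-0.75  0.43  1.91  0.79  1.23 -0.77]
([1.9, 0.3, -5.6], [-4.9, 0.3, 0.4])
([1.9, -2.6, -10.4], [-9.9, 0.3, 0.4])
([1.9, -6.1, -14.8], [-14.9, 0.2, 0.4])
([2.0, -10.2, -18.5], [-19.9, 0.2, 0.5])
([2.0, -14.8, -21.6], [-24.9, 0.1, 0.5])
([2.0, -20.0, -24.0], [-29.9, 0.1, 0.5])
([2.1, -25.5, -25.7], [-34.9, 0.1, 0.5])
([2.2, -31.5, -26.7], [-39.9, 0.0, 0.5])
```

View pics/s12.png

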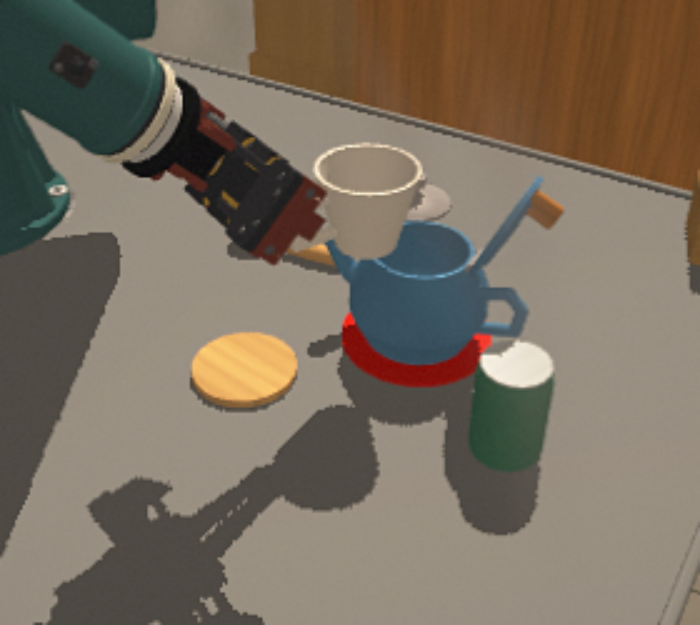

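View pics/t12.png

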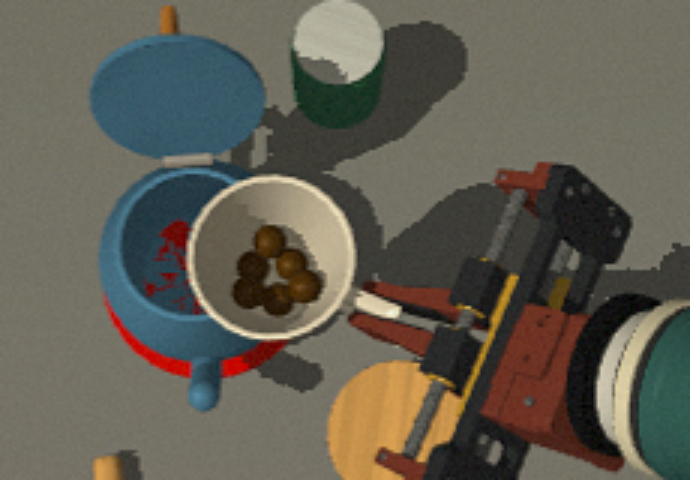

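```bash
python3 -m handwheel '[[[1,0,-5.5],[-5,0,0]],[[2,-2.5,-10],[-10,0,0]],[[2,-6,-15],[-15,0,0]],[[2,-10,-18.5],[-20,0,0]],[[2,-15,-21.5],[-25,0,0]],[[2,-20,-24],[-30,0,0]],[[2,-25.5,-25.5],[-35,0,0.5]],[[2,-31.5,-26.5],[-40,0,0.5]]]'
python3 - <<'E'
from pour import *
o=get_obs();print(o["opening"],o["joints"].round(2))
for th in range(44,77,4):
    t=lip(L(th),PHI,th);print(th,rel(t[:3,3],t[:3,:3],o))
E
```

```text
time_s: 17.6
tcp_pos: [0.5181, -0.0388, 0.2164]
orientation: [-2.985, 0.661, -0.028]
ft_force: [-0.7, 0.2, -2.7]
opening: 0.114
0.11406892892239558 [-0.27  0.24  1.72  0.09  1.16  0.13]
44 ([0.2, -4.5, -3.1], [-3.7, 0.1, -0.2])
48 ([0.2, -8.6, -5.5], [-7.7, 0.1, -0.2])
52 ([0.2, -13.1, -7.5], [-11.7, 0.1, -0.2])
56 ([0.2, -18.0, -9.2], [-15.7, 0.1, -0.2])
60 ([0.2, -23.3, -10.5], [-19.7, 0.1, -0.2])
64 ([0.2, -28.9, -10.6], [-23.7, 0.1, -0.2])
68 ([0.2, -34.8, -10.3], [-27.7, 0.1, -0.2])
72 ([0.2, -41.0, -9.5], [-31.7, 0.0, -0.2])
76 ([0.2, -47.5, -8.3], [-35.7, 0.0, -0.2])
```

```bash
python3 -m handwheel '[[[0,-4.5,-3],[-4,0,0]],[[0,-8.5,-5.5],[-8,0,0]],[[0,-13,-7.5],[-12,0,0]],[[0,-18,-9],[-16,0,0]],[[0,-23,-10.5],[-20,0,0]],[[0,-29,-10.5],[-24,0,0]],[[0,-35,-10.5],[-28,0,0]],[[0,-35,-10.5],[-28,0,0]]]'
python3 - <<'E'
from pour import *
o=get_obs();print(o["opening"],o["joints"].round(2))
for th in (70,73,76,79,82,85,88,91,94):
    t=lip(L(th),PHI,th);print(th,rel(t[:3,3],t[:3,:3],o))
save('s13.png',cv2.resize(grab_frame("scene")[100:300,220:400],None,fx=2.5,fy=2.5))
save('t13.png',cv2.resize(grab_frame("top")[130:290,170:400],None,fx=3,fy=3))
E
```

```text
time_s: 18.6
tcp_pos: [0.5323, -0.0072, 0.2283]
orientation: [2.682, -0.592, -0.126]
ft_force: [-0.1, -0.6, -3.6]
opening: 0.111
0.11131575930839156 [ 0.09  0.4   1.53 -0.35  1.43  0.61]
70 ([0.7, -1.5, -2.0], [-1.7, 0.3, -0.1])
73 ([0.7, -6.0, -3.6], [-4.7, 0.3, -0.1])
76 ([0.7, -10.8, -5.0], [-7.7, 0.2, -0.1])
79 ([0.7, -15.8, -6.3], [-10.7, 0.2, -0.1])
82 ([0.7, -20.1, -9.4], [-13.7, 0.2, -0.1])
85 ([0.7, -24.3, -13.4], [-16.7, 0.2, -0.1])
88 ([0.7, -28.6, -17.2], [-19.7, 0.2, -0.1])
91 ([0.7, -33.1, -20.8], [-22.7, 0.2, -0.1])
94 ([0.7, -37.8, -24.1], [-25.7, 0.2, -0.1])
```

View pics/s13.png

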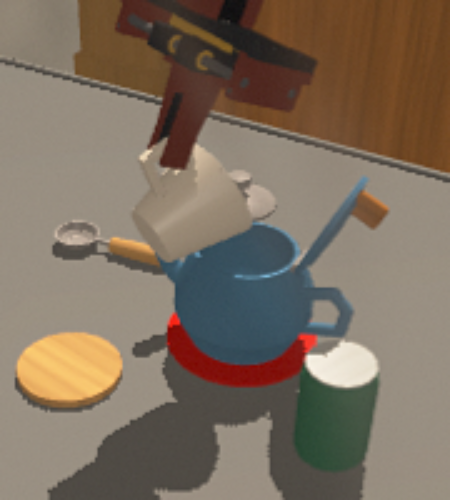

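View pics/t13.png

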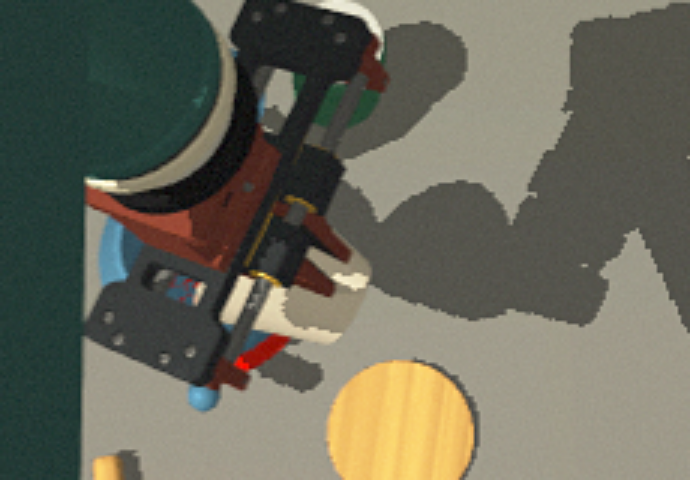

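```bash
python3 -m handwheel '[[[0.7,-1.5,-2],[-2,0,0]],[[0.7,-6,-3.5],[-5,0,0]],[[0.7,-11,-5],[-8,0,0]],[[0.7,-16,-6.5],[-11,0,0]],[[0.7,-18,-8],[-12,0,0]],[[0.7,-20,-9.5],[-14,0,0]],[[0.7,-22,-11.5],[-15,0,0]],[[0.7,-24,-13.5],[-17,0,0]]]'
python3 - <<'E'
from pour import *
o=get_obs();print(o["opening"],o["ft_force"],o["wrist_torque"])
for th in (87,89,91,94,97,100,104,108,112,116):
    t=lip(L(th),PHI,th);print(th,rel(t[:3,3],t[:3,:3],o))
save('s14.png',cv2.resize(grab_frame("scene")[100:300,220:400],None,fx=2.5,fy=2.5))
E
```

```text
time_s: 19.7
tcp_pos: [0.5444, 0.0161, 0.2327]
orientation: [2.393, -0.531, -0.196]
ft_force: [-0.6, 0.5, -2.1]
opening: 0.112
0.11242896725256799 [-0.6312101   0.54184202 -2.05779845] [ 0.46199317 -0.16481888 -0.01633559]
87 ([-0.4, -4.0, -3.0], [-1.7, 0.2, -0.2])
89 ([-0.4, -6.1, -6.2], [-3.7, 0.2, -0.2])
91 ([-0.4, -8.4, -9.3], [-5.7, 0.2, -0.2])
94 ([-0.4, -11.9, -13.9], [-8.7, 0.2, -0.2])
97 ([-0.4, -15.7, -18.3], [-11.7, 0.2, -0.2])
100 ([-0.4, -19.7, -22.5], [-14.7, 0.1, -0.2])
104 ([-0.4, -25.3, -27.7], [-18.7, 0.1, -0.2])
108 ([-0.5, -31.4, -32.5], [-22.7, 0.1, -0.2])
112 ([-0.5, -37.8, -36.9], [-26.7, 0.1, -0.2])
116 ([-0.5, -44.4, -40.9], [-30.7, 0.1, -0.2])
```

View pics/s14.png

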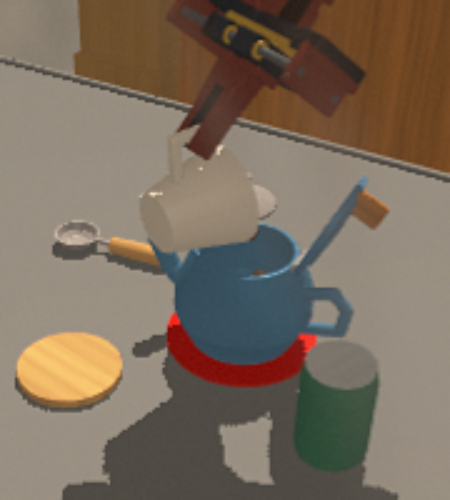

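```bash
python3 -m handwheel '[[[0,-4,-3],[-2,0,0]],[[0,-6,-6],[-4,0,0]],[[0,-8.5,-9.5],[-6,0,0]],[[0,-12,-14],[-9,0,0]],[[0,-15.5,-18.5],[-12,0,0]],[[0,-20,-22.5],[-15,0,0]],[[0,-25,-27.5],[-19,0,0]],[[0,-31.5,-32.5],[-23,0,0]]]'
python3 -m handwheel '[[[0,-6,-5],[-4,0,0]],[[0,-12,-9],[-8,0,0]],[[0,-12,-9],[-8,0,0]],[[0,-12,-9],[-8,0,0]],[[0,-12,-9],[-8,0,0]]]'
python3 - <<'E'
from pour import *
o=get_obs();print(o["opening"],o["ft_force"],o["joints"].round(2));T=mugnow(o);print("lip",T@[.046,0,.075,1],"th",np.degrees(np.arccos(T[2,2])))
save('s15.png',cv2.resize(grab_frame("scene")[100:300,220:400],None,fx=2.5,fy=2.5))
save('t15.png',grab_frame("top"))
E
```

```text
time_s: 20.75
tcp_pos: [0.564, 0.0582, 0.2366]
orientation: [1.999, -0.442, -0.275]
ft_force: [0.1, -0.8, -2.8]
opening: 0.11
time_s: 21.38
tcp_pos: [0.5698, 0.0702, 0.2309]
orientation: [1.864, -0.413, -0.297]
ft_force: [-0.4, 0.2, -2.3]
opening: 0.111
0.1107460130483941 [-0.39507375  0.24932743 -2.34908637] [ 0.41  0.9   1.14 -0.8   2.08  0.83]
lip [0.56155548 0.05202399 0.12180845 1.        ] th 116.43766880606898
```

View pics/s15.png

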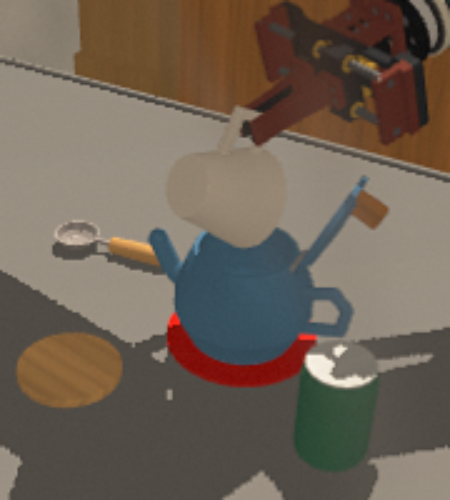

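View pics/t15.png

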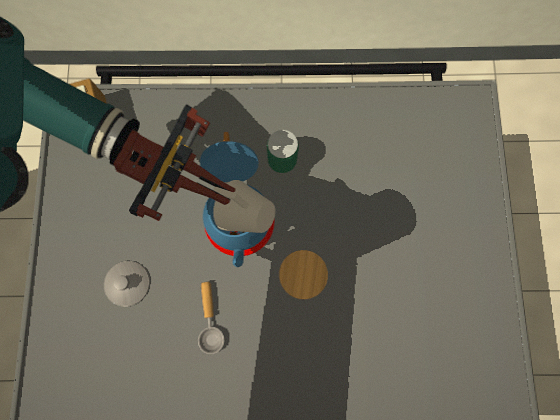

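Run:
```python
from pour import *
o=get_obs()
for th in (108,99,90,81,72,63,54,45):
    t=lip(L(th)+[0,0,.01],PHI,th);print(th,rel(t[:3,3],t[:3,:3],o))
```

```text
108 ([-0.5, 20.4, 8.6], [8.4, 0.1, -0.2])
99 ([-0.5, 25.7, 25.2], [17.4, 0.2, -0.2])
90 ([-0.5, 28.3, 42.3], [26.4, 0.2, -0.2])
81 ([-0.5, 28.1, 59.5], [35.4, 0.2, -0.2])
72 ([-0.5, 34.0, 73.5], [44.4, 0.2, -0.2])
63 ([-0.5, 38.3, 86.4], [53.4, 0.2, -0.2])
54 ([-0.5, 39.1, 98.6], [62.4, 0.2, -0.2])
45 ([-0.5, 36.9, 109.4], [71.4, 0.3, -0.1])
```

```bash
python3 -m handwheel '[[[0,20,9],[8,0,0]],[[0,26,25],[17,0,0]],[[0,28,42],[26,0,0]],[[0,28,59],[35,0,0]],[[0,34,73],[44,0,0]],[[0,38,86],[53,0,0]],[[0,39,98],[62,0,0]],[[0,37,109],[71,0,0]]]'
python3 - <<'E'
from pour import *
o=get_obs();print(np.degrees(np.arccos(mugnow(o)[2,2])))
C=np.array([.458,-.063])
for i,th in enumerate((37,28,19,10,0)):
    O=MO*[1,1,0]-(.018+.046+.02*i)*D+[0,0,.155];t=mugpose(O,PHI,th);print(th,rel(t[:3,3],t[:3,:3],o),t[:3,3].round(3))
E
```

```text
time_s: 22.48
tcp_pos: [0.5205, -0.0349, 0.2325]
orientation: [3.066, -0.68, 0.004]
ft_force: [-0.6, -0.3, -3.4]
opening: 0.111
45.20887038742089
37 ([-0.4, -29.9, 5.7], [8.2, -0.0, -0.2]) [ 0.533 -0.008  0.227]
28 ([-0.4, 1.1, 10.0], [17.2, -0.0, -0.2]) [ 0.52  -0.036  0.223]
19 ([-0.4, 31.3, 15.9], [26.2, -0.0, -0.2]) [ 0.507 -0.063  0.217]
10 ([-0.4, 60.4, 23.4], [35.2, 0.0, -0.2]) [ 0.495 -0.089  0.209]
0 ([-0.4, 89.0, 33.2], [45.2, 0.0, -0.1]) [ 0.483 -0.115  0.199]
```

```bash
python3 -m handwheel '[[[0,12,6],[9,0,0]],[[0,28,11],[18,0,0]],[[0,45,17],[27,0,0]],[[0,66,25],[36,0,0]],[[0,89,33],[45,0,0]],[[0,89,33],[45,0,0]],[[0,89,33],[45,0,0]]]'
python3 - <<'E'
from pour import *
o=get_obs();print(np.degrees(np.arccos(mugnow(o)[2,2])),o["ft_force"],mugnow(o)[:3,3],o["joints"].round(2))
save('s16.png',cv2.resize(grab_frame("scene")[100:350,150:430],None,fx=2.5,fy=2.5))
save('t16.png',cv2.resize(grab_frame("top")[130:300,170:400],None,fx=3,fy=3))
for n in("ball0_center","mug"): print(spot_in("top",n)[:7])
E
```

```text
time_s: 23.35
tcp_pos: [0.4826, -0.1157, 0.1997]
orientation: [-2.312, 0.512, -0.215]
ft_force: [0.8, 1.0, -2.5]
opening: 0.115
0.3109720505154297 [ 0.77953543  1.01184033 -2.54052035] [ 0.5080424  -0.06102545  0.15510403] [-0.9   0.41  1.85  0.7   1.36 -0.79]
[{'at': [236.6, 203.0], 'confidence': 0.74}]
[{'at': [310.2, 236.3], 'confidence': 0.87}]
```

View pics/s16.png

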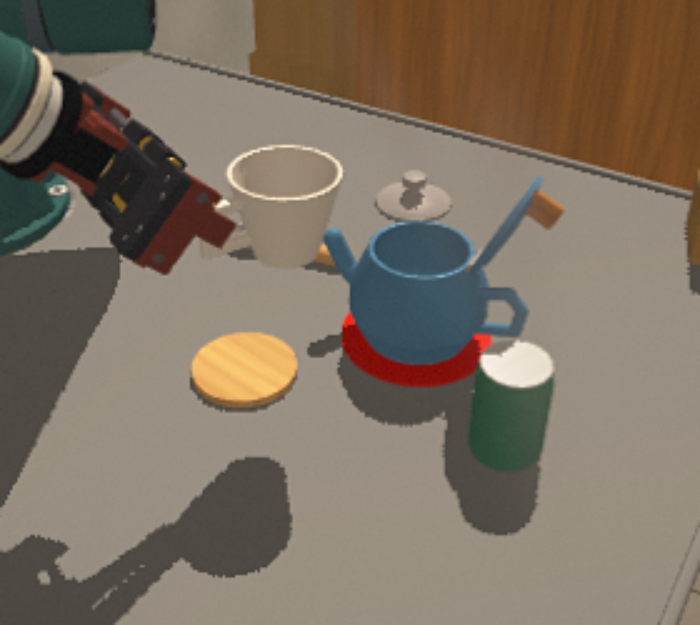

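View pics/t16.png

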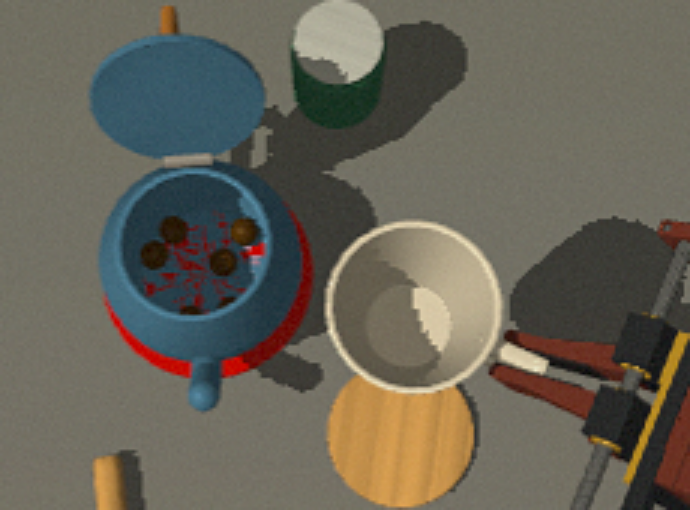

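```bash
cat > f7.py <<'E'
from fit import *
t=np.linspace(0,2*np.pi,200)
def ext(c,x,y,r,z):
    q=proj(c,np.c_[x+r*np.cos(t),y+r*np.sin(t),z+0*t]);return np.r_[q.min(0),q.max(0)]
def seg(name):
    im=cv2.cvtColor(cv2.cvtColor(cv2.imread(name),cv2.COLOR_BGR2RGB),cv2.COLOR_RGB2HSV);return im
# coaster by colour from first pictures
for c,n,win in((top,'pics/t15.png',0),(top,'pics/top0.png',0),(sc,'pics/scene0.png',1)):
    im=cv2.imread(n).astype(int);mask=(im[...,2]-im[...,0]>45)
    k=np.zeros_like(mask)
    if win==0:k[245:305,270:335]=1
    else:k[230:270,220:275]=1
    ys,xs=np.nonzero(mask&k);e=np.array([xs.min(),ys.min(),xs.max(),ys.max()]);print(n,e,xs.mean().round(1),ys.mean().round(1))
    s=least_squares(lambda p:ext(c,p[0],p[1],.05,.009)-e if win==0 else (ext(c,p[0],p[1],.05,.009)-e)[[0,1,2]],[.457,-.063]);print(s.x.round(4),s.fun.round(1))
print("mug top est",at_z(top,[308-.3,232-.3],.230))
E
python3 f7.py
```

```text
pics/t15.png [279 250 327 298] 303.1 274.2
[ 0.4571 -0.0612] [-0.5 -0.8  0.5  0.7]
pics/top0.png [279 250 327 298] 302.9 274.3
[ 0.4571 -0.0612] [-0.5 -0.8  0.5  0.7]
pics/scene0.png [226 233 268 262] 247.2 247.4
[ 0.4575 -0.0624] [-0.3 -0.1  0.3]
mug top est [ 0.5083234  -0.05635042  0.23      ]
```

Run:
```python
from pour import *
o=get_obs();q=o["joints"]
for O,ph in (([.470,-.065,.10],65),([.457,-.065,.045],65),([.457,-.065,.009],65)):
    t=mugpose(np.array(O),np.radians(ph),0);q,c=ik(t[:3,3],t[:3,:3],q,n=0);print(rel(t[:3,3],t[:3,:3],o),t[:3,3].round(3),q.round(2),round(c,4))
```

```text
([-33.1, 54.7, 24.5], [0.3, 0.0, 0.1]) [ 0.444 -0.12   0.144] [-0.97  0.48  1.94  0.7   1.27 -0.94] 0.0
([-45.1, 97.3, 59.6], [0.3, 0.0, 0.1]) [ 0.431 -0.12   0.089] [-0.99  0.58  1.99  0.72  1.17 -1.05] 0.0
([-45.3, 122.7, 85.1], [0.3, 0.0, 0.1]) [ 0.431 -0.12   0.053] [-0.99  0.65  2.    0.74  1.11 -1.11] 0.0
```

```bash
python3 -m handwheel '[[[-12,18,8],[0,0,0]],[[-33,55,25],[0,0,0]],[[-40,80,45],[0,0,0]],[[-45,97,60],[0,0,0]],[[-45,97,60],[0,0,0]],[[-45,97,60],[0,0,0]]]'
python3 - <<'E'
from pour import *
o=get_obs();print(mugnow(o)[:3,3],np.degrees(np.arccos(mugnow(o)[2,2])))
s=grab_frame("scene");save('s17r.png',s);save('s17.png',cv2.resize(s[200:300,190:310],None,fx=5,fy=5,interpolation=cv2.INTER_CUBIC))
s=grab_frame("top");save('t17r.png',s);save('t17.png',cv2.resize(s[220:320,250:370],None,fx=5,fy=5,interpolation=cv2.INTER_CUBIC))
E
```

```text
time_s: 24.3
tcp_pos: [0.4326, -0.1193, 0.0902]
orientation: [-2.315, 0.505, -0.217]
ft_force: [0.2, 0.1, -1.4]
opening: 0.111
[ 0.4579629  -0.06464252  0.04552584] 0.3462662658510504
```

View pics/s17.png

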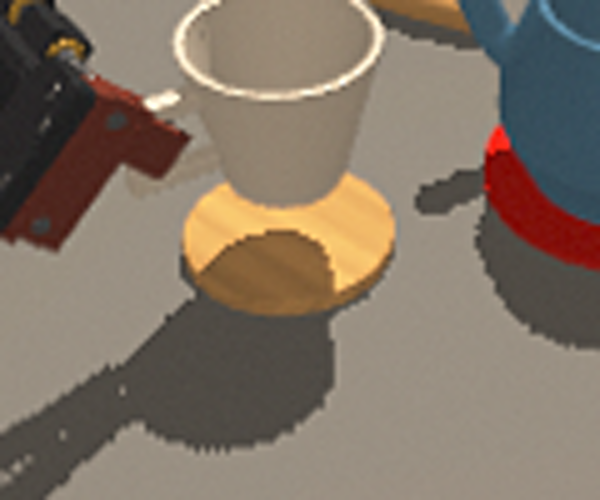

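View pics/t17.png

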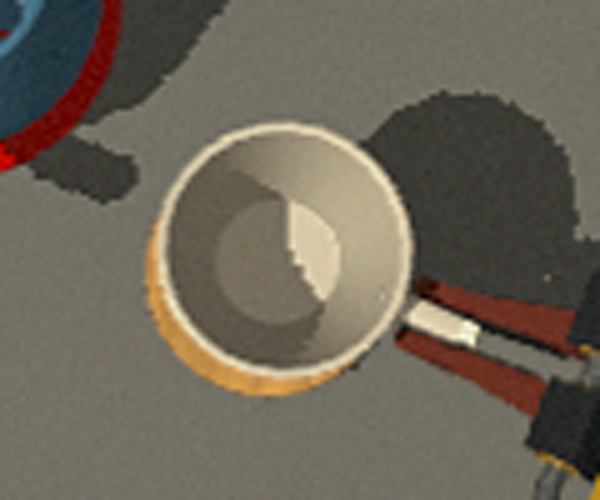

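```bash
cat > f8.py <<'E'
import sys;sys.argv=['x']
from f7 import *
f=lambda c,o:(np.array(c)+.5)/5-.5+o
e=np.r_[f([160,122],[250,220]),f([413,381],[250,220])]
z=.1205
s=least_squares(lambda p:ext(top,p[0],p[1],.046,z)-e,[.457,-.063]);print("top mug",s.x.round(4),s.fun.round(1))
l,r,b=f(174,190),f(384,190),f(97,200)
s=least_squares(lambda p:(ext(sc,p[0],p[1],.046,z)-[l,0,r,b])[[0,2,3]],[.457,-.063]);print("scene mug",s.x.round(4),s.fun.round(1))
E
python3 f8.py | tail -2
```

```text
top mug [ 0.4577 -0.0615] [-0.6 -0.2  0.6  0.1]
scene mug [ 0.4584 -0.0589] [-0.1  0.1 -0. ]
```

Run:
```python
from pour import *
o=get_obs();T0=mugnow(o)
for z in (.020,.012,.010,.009,.008):
    t=mugpose(np.array([.4573,-.0661,z]),PHI,0);print(z,rel(t[:3,3],t[:3,:3],o))
```

```text
0.02 ([-0.4, 19.3, 17.3], [0.4, -0.0, 0.2])
0.012 ([-0.4, 24.9, 23.0], [0.4, -0.0, 0.2])
0.01 ([-0.4, 26.4, 24.4], [0.4, -0.0, 0.2])
0.009 ([-0.5, 27.1, 25.1], [0.4, -0.0, 0.2])
0.008 ([-0.5, 27.8, 25.8], [0.4, -0.0, 0.2])
```

```bash
python3 -m handwheel '[[[0,6,5],[0.4,0,0]],[[-0.4,13,11],[0.4,0,0]],[[-0.4,19.3,17.3],[0.4,0,0]],[[-0.4,22.5,20.5],[0.4,0,0]],[[-0.4,25,23],[0.4,0,0]],[[-0.4,26,24],[0.4,0,0]],[[-0.4,26.4,24.4],[0.4,0,0]],[[-0.4,26.4,24.4],[0.4,0,0]]]'
python3 - <<'E'
from pour import *
o=get_obs();print(mugnow(o)[:3,3],o["ft_force"])
for z in (.010,.009,.008):
    t=mugpose(np.array([.4573,-.0661,z]),PHI,0);print(z,rel(t[:3,3],t[:3,:3],o))
E
```

```text
time_s: 25.4
tcp_pos: [0.4318, -0.121, 0.0545]
orientation: [-2.308, 0.504, -0.219]
ft_force: [-0.5, -0.3, 0.1]
opening: 0.111
[ 0.45738721 -0.06610446  0.01025464] [-0.52724034 -0.33882014  0.10972608]
0.01 ([-0.1, 0.1, 0.1], [-0.0, -0.0, 0.2])
0.009 ([-0.1, 0.8, 0.9], [-0.0, -0.0, 0.2])
0.008 ([-0.1, 1.6, 1.6], [-0.0, -0.0, 0.2])
```

```bash
python3 -m handwheel '[[[0,0,0],[0,0,0]]]' | grep force; python3 -m handwheel '[[[0,0.4,0.4],[0,0,0]],[[0,0.4,0.4],[0,0,0]]]'|grep -E "force|tcp"; python3 -m handwheel '[[[0,0.4,0.4],[0,0,0]],[[0,0.4,0.4],[0,0,0]]]'|grep -E "force|tcp"
python3 - <<'E'
from pour import *
o=get_obs();print(mugnow(o)[:3,3],np.degrees(np.arccos(mugnow(o)[2,2])),o["ft_force"])
s=grab_frame("scene");save('s18.png',cv2.resize(s[200:300,190:310],None,fx=5,fy=5,interpolation=cv2.INTER_CUBIC))
s=grab_frame("top");save('t18.png',cv2.resize(s[220:320,250:370],None,fx=5,fy=5,interpolation=cv2.INTER_CUBIC))
E
```

```text
ft_force: [0.6, -0.9, -1.8]
tcp_pos: [0.4319, -0.1211, 0.0543]
ft_force: [-1.3, -1.0, 1.3]
tcp_pos: [0.4321, -0.1212, 0.0539]
ft_force: [-2.4, -3.0, 3.3]
[ 0.45767433 -0.06634423  0.00965642] 0.21096984569926727 [-2.37858347 -2.96569052  3.31630056]
```

View pics/s18.png

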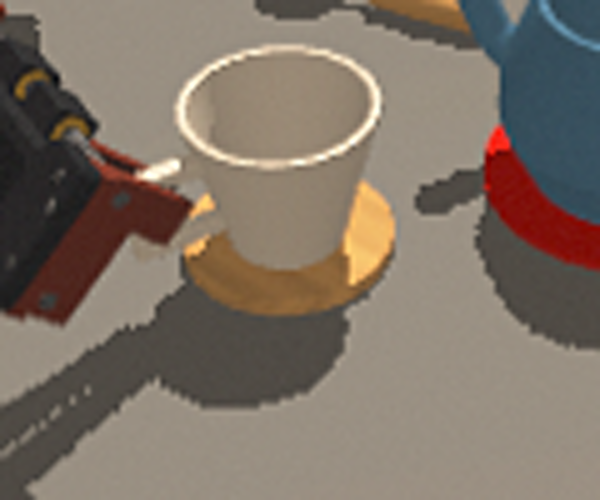

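View pics/t18.png

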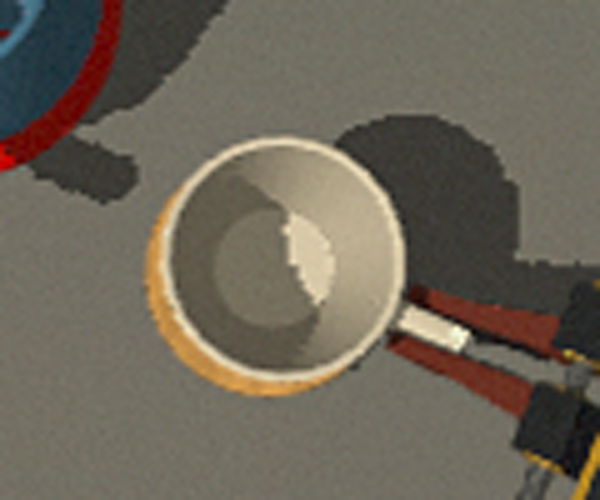

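```bash
python3 -m handwheel '[[[0,0,0],[0,0,0]],[[0,0,0],[0,0,0]],[[0,0,0],[0,0,0]],[[0,0,0],[0,0,0]],[[0,0,0],[0,0,0]]]' 140
python3 -m handwheel '[[[0,0,-10],[0,0,0]],[[0,0,-25],[0,0,0]],[[0,0,-50],[0,0,0]],[[0,0,-80],[0,0,0]],[[0,0,-120],[0,0,0]],[[0,0,-120],[0,0,0]],[[0,0,-120],[0,0,0]]]'
python3 - <<'E'
from pour import *
o=get_obs();print(o["ft_force"],o["joints"].round(2))
s=grab_frame("scene");save('s19r.png',s);save('s19.png',cv2.resize(s[130:300,180:400],None,fx=3,fy=3,interpolation=cv2.INTER_CUBIC))
s=grab_frame("top");save('t19r.png',s)
E
```

```text
time_s: 26.75
tcp_pos: [0.4321, -0.1212, 0.0538]
orientation: [-2.308, 0.504, -0.22]
ft_force: [-0.0, 1.4, 0.0]
opening: 0.452
time_s: 27.62
tcp_pos: [0.3955, -0.198, 0.1383]
orientation: [-2.308, 0.504, -0.22]
ft_force: [-0.7, -0.5, -0.8]
opening: 0.455
[-0.66281041 -0.48032089 -0.77887117] [-1.13  0.52  1.87  0.59  1.36 -1.02]
```

View pics/s19.png

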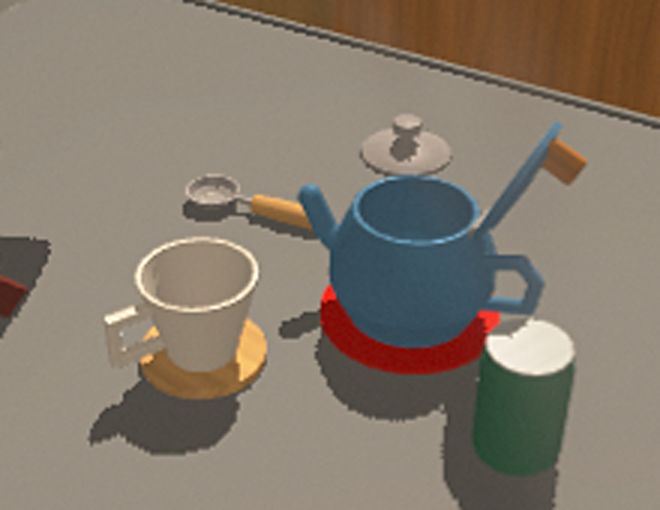

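View pics/t19r.png

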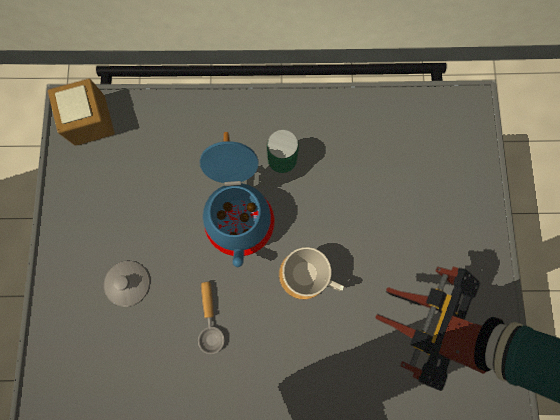

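Run:
```python
import cv2
t=cv2.imread('pics/t19r.png');s=cv2.imread('pics/s19r.png')
import numpy as np
cv2.imwrite('pics/z19.png',np.hstack([cv2.resize(t[240:310,270:345],None,fx=5,fy=5,interpolation=cv2.INTER_CUBIC),cv2.resize(s[205:275,210:285],None,fx=5,fy=5,interpolation=cv2.INTER_CUBIC)]))
```

```text
(no output)
```

View pics/z19.png

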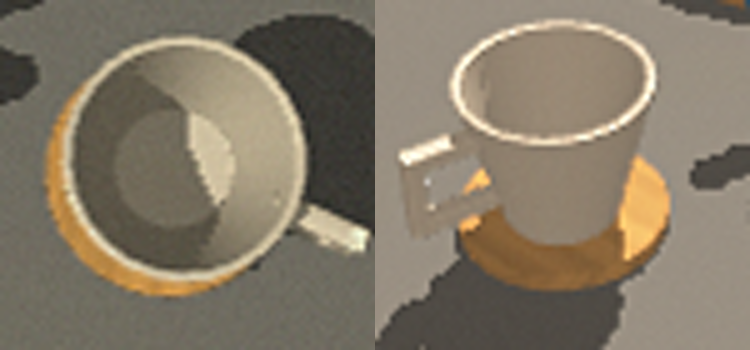

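```bash
python3 - <<'E' | tail -2
from f7 import *
f=lambda c,o:(np.array(c)+.5)/5-.5+o
e=np.r_[f([66,36],[270,240]),f([306,282],[270,240])];z=.084
s=least_squares(lambda p:ext(top,p[0],p[1],.046,z)-e,[.457,-.063]);print("top mug",s.x.round(4),s.fun.round(1))
l,r,b=f(75,210),f(281,210),f(143,205)
s=least_squares(lambda p:(ext(sc,p[0],p[1],.046,z)-[l,0,r,b])[[0,2,3]],[.457,-.063]);print("scene mug",s.x.round(4),s.fun.round(1))
E
```

```text
top mug [ 0.4574 -0.0638] [-0.7 -0.3  0.7  0.3]
scene mug [ 0.4572 -0.0616] [-0.  0. -0.]
```

Both views put the mug within about 3 mm of the coaster's centre. The top camera has the mug at (0.457, -0.064) and the coaster at (0.457, -0.061); the scene camera has the mug at (0.457, -0.062) and the coaster at (0.458, -0.062). The mug is upright, the flap is open and the arm is clear, so I am handing in.

Run:
```python
from h import *
print(finish_job())
```

```text
the job is handed in; nothing more can be done
None
```

I opened the flap, poured all six balls into the teapot and set the empty mug upright on the coaster. I handed the job in at about 28 s of the 72 s allowed; it reported no verdict.

- **Flap:** I gripped it by the fin and swung it to about 1.8 rad. I then pushed it with closed fingertips until it stopped moving. The scene camera puts it at about 2.0 rad, its stop, and it stayed open in the last pictures.
- **Pour:** I tilted the mug slowly to 116° with its lip over the mouth. The top view afterwards showed the mug empty, four balls clearly inside the teapot and two more partly hidden by the rim. No ball was seen outside.
- **Mug:** I set it down with a few newtons of contact force and backed the gripper away. The top camera puts it 2.6 mm off the coaster's centre, and the scene camera about 1 mm.
- **Other things:** The kettle lid, tea tin and spoon look where they were in the first pictures.

Two things did not go cleanly:
- **Joint limit:** At the end of the fin swing, joint 5 reached its range limit (it read 2.71). The wrist force there was about 47 N, well under the 120 N limit, and I let go straight away.
- **Mug position:** The wrist camera and the fixed cameras disagreed by about 4.5 mm on where the mug stood. I went mainly by the fixed cameras when placing it.

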